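# Find the loose ink-pot cap and hold it open

### The arm

A 6-joint arm with a two-finger parallel gripper is mounted at the origin on the work surface. World frame = base frame: x ahead of the robot, y to its left, z up, the work surface at z = 0. Lengths are in m, angles in degrees, forces in N, time in s.
With the tool pointing down it reaches from about 0.375 to 0.975 m from the base axis. Payload 3.8 kg.
Tool frame: the origin (TCP) lies midway between the tips of the shut fingers; the grasp point (between the pads) lies 19 mm behind it; z points along the fingers, y is the line along which they close (so a half turn about z gives the same grasp; the last joint's range is limited). The gripper opens to 85 mm and grips with 20 to 120 N. Pads are 22 mm wide; open, the fingers measure 114 mm over their backs; the gripper's body (76 mm by 85 mm) begins 54 mm behind the grasp point. The pads swing forward as they close: fully open they stand 13 mm farther back than shut.
Start: joints at [-73.161, 15.12, 91.902, -0, 72.978, -2.114], TCP at [0.219, -0.638, 0.205] pointing down, gripper open.
Joint ranges: [-150.88, 150.88], [-54.13, 125.18], [17.81, 147.31], [-75.09, 255.09], [0, 152.58], [-146.25, 146.25]. Speed limits (degrees/s): [147.25, 147.25, 180, 180, 180, 180].

### API

Orientations are given as a 3x3 rotation matrix whose columns are the frame's x, y, z axes.
In Python, from workcell import telemetry, read_camera, close_job, trace gives the robot as it stands. The module is installed in compiled form; this text tells all that it offers.
- The arm moves only by the tool drive_tool, never from a script. Its argument "rows" is a list of rows, each a list of 5 numbers: the shift along the tool's x, y, z normalised to -1 to 1, where 1 is 0.4 m, then the turn about the tool's z normalised to -1 to 1, where 1 is 0.5 rad, then the closure, from 0 (fully open) to 1 (shut). A call has exactly 5 rows; each row is the pose to reach, as a shift and turn from the pose commanded when the call began, along the tool's axes at that moment; what a row does not reach only later rows make up. A row lasts 1/12 s, in which the tool goes at most 41.7 mm and 7.16 degrees, less where a joint would pass 70% of its speed; a pose out of reach is approached as far as the arm can. A call with a number of a shift or a turn outside -1 to 1 is refused whole. A call with a gripper value outside its range is refused whole. The fingers move at their own pace and stop on an object; the grip force is fixed at half the most. Time passes only in rows, so rows that repeat a pose let the fingers close, or fill a call up. It gives the time, the measured TCP pose, the force, the opening and the grip force at its end, in the units of the state.
- telemetry.get_obs(): the state, without advancing time (a new reading comes with each control period).
- read_camera(name): name is "scene" or "side" or "wrist"; returns a dict with "frame" (480x640x3 uint8, red, green, blue), "depth" (480x640 float32, m along the optical axis (not along the pixel's ray), 0 where there is no reading), "fx", "fy", "cx", "cy" (pixels), "extrinsics" (4x4, takes a point from camera to world coordinates); the wrist camera has in their place "T_tool_cam" (4x4, takes a point from camera to tool coordinates, whose origin is the TCP and whose axes are the flange's). Camera axes: x right, y down, z forward; pixel columns grow to the right and rows downward; lengths in m; the calibration is good to about 2 mm. A picture is of the moment at which its call begins: read the wrist's pose just before it.
- close_job(): hands the job in; it is judged then, once.
Trained networks look in the newest picture that a camera, given by its name, has taken for a name from the list of things; names that differ only in an ending like _2 or _b are one class to them, and where a whole thing is asked for, a point or a joint stands for the part that bears it (a point fixed in the world has none). Each returns a list of dicts, best first, with "p" (0 to 1); they miss things now and then, are a little off and sometimes report something else, mostly with a low value. They report only what shows in the picture. A call takes as long as a camera call.
- trace(camera, name): "mask" (480x640 bool, what is visible of it) and "bbox" ([left, top, right, bottom] in pixels, round what is visible of it).
The state is a dict: "clock": time; "qpos": joint angles; "joint_velocities": joint speeds; "joint_efforts": joint torques, N m; "position": TCP position; "tool_rot": TCP orientation; "ft_force": force on the tool from outside, world axes, zero at the start; "ft_torque": the same for the moment, N m; "opening": finger opening in m; "grip_force": force on a finger pad.
Only numpy, scipy, OpenCV 4.12 (cv2) and the standard library are available. Lean on these libraries where they do the work, as an engineer would, in place of code of your own. Each camera call takes 0.05 s, during which the arm holds its last target. There are 200 camera calls.

### The job

Dried ink has glued two of the three ink-pot caps on the wooden stand; the third is loose and gives a little when pressed. Tap the ball on each cap's lever from above, all three, one after the other from the robot's left to its right, then lift the loose cap by its ball, without pulling up on the glued ones or disturbing the other things on the table. Raise it to about 60 degrees open so the painter can dip her brush, and finish while still holding it there: it falls shut if let go.

Things in the scene. Friction and masses are not known exactly. Their poses are not given: they have to be found in the camera images.
- stand: fixed dark wooden stand, 120 x 390 x 20 mm with a 34 mm high ledge along its far edge; origin under its centre, z up, y along the row of pots to the robot's left. It carries three ink pots in a row, 130 mm apart along its y (within 5 mm).
- pot_a: one of three identical-looking white ceramic ink pots, 58 mm across, fixed on the stand, in any of its places; origin under its centre, 20 mm above the table, z up. Its steel cap (56 mm across, top 76 mm above this origin) is hinged at the far side: axis along the pot's y through (34, 0, 66) mm in its frame. A lever 8 mm wide leaves the cap along the pot's -x and ends in a ball.
- ball_a (a point): centre of the 20 mm steel ball ending the cap lever of pot_a; cap shut: at (-64, 0, 78) mm in the pot's frame, 98 mm above the table, 34 mm clear of the cap's edge. Tapped from above a glued one stands solid, the loose one sinks up to 6 mm on a spring (2 to 4 N). Gripped at its sides along the pot's y it pivots between the fingers, so the gripper can stay pointing down along its 99 mm arc.
- cap_a (a joint): hinge of the cap of pot_a, rad: 0 shut, grows as the ball goes up and back over the pot, stop at 1.3. The loose cap (about 90 g) moves freely and falls shut when let go. A glued cap does not turn; hauled upwards with over about 6 N it strains on its neck, which counts as wrenching.
- pot_b: one of three identical-looking white ceramic ink pots, 58 mm across, fixed on the stand, in any of its places; origin under its centre, 20 mm above the table, z up. Its steel cap (56 mm across, top 76 mm above this origin) is hinged at the far side: axis along the pot's y through (34, 0, 66) mm in its frame. A lever 8 mm wide leaves the cap along the pot's -x and ends in a ball.
- ball_b (a point): centre of the 20 mm steel ball ending the cap lever of pot_b; cap shut: at (-64, 0, 78) mm in the pot's frame, 98 mm above the table, 34 mm clear of the cap's edge. Tapped from above a glued one stands solid, the loose one sinks up to 6 mm on a spring (2 to 4 N). Gripped at its sides along the pot's y it pivots between the fingers, so the gripper can stay pointing down along its 99 mm arc.
- cap_b (a joint): hinge of the cap of pot_b, rad: 0 shut, grows as the ball goes up and back over the pot, stop at 1.3. The loose cap (about 90 g) moves freely and falls shut when let go. A glued cap does not turn; hauled upwards with over about 6 N it strains on its neck, which counts as wrenching.
- pot_c: one of three identical-looking white ceramic ink pots, 58 mm across, fixed on the stand, in any of its places; origin under its centre, 20 mm above the table, z up. Its steel cap (56 mm across, top 76 mm above this origin) is hinged at the far side: axis along the pot's y through (34, 0, 66) mm in its frame. A lever 8 mm wide leaves the cap along the pot's -x and ends in a ball.
- ball_c (a point): centre of the 20 mm steel ball ending the cap lever of pot_c; cap shut: at (-64, 0, 78) mm in the pot's frame, 98 mm above the table, 34 mm clear of the cap's edge. Tapped from above a glued one stands solid, the loose one sinks up to 6 mm on a spring (2 to 4 N). Gripped at its sides along the pot's y it pivots between the fingers, so the gripper can stay pointing down along its 99 mm arc.
- cap_c (a joint): hinge of the cap of pot_c, rad: 0 shut, grows as the ball goes up and back over the pot, stop at 1.3. The loose cap (about 90 g) moves freely and falls shut when let go. A glued cap does not turn; hauled upwards with over about 6 N it strains on its neck, which counts as wrenching.
- paperweight: bystander: loose black bar, 200 x 35 x 20 mm, beyond the stand; origin under its centre
- dish: bystander: loose white bowl, 110 mm across, 35 mm high, to the right of the stand; origin under its centre
- ink_bottle: bystander: loose black bottle, 52 mm across, 120 mm high, to the left of the stand; origin under its centre

How it is judged:
By the outcome, as a careful person would: the job done as asked, in the order asked, and still so for the second after the job is handed in, while the arm keeps its last pose, push and grip.
It also fails if it takes over 64 s, if anything falls off the work surface, if the arm or the gripper's body presses on something with over 40 N, if the wrist force passes 120 N, or if a joint passes its speed limit or range.

## Working session

There is one attempt and no reset: what is moved stays moved. The work goes in short steps, Python scripts to look and compute and a tool call to move; the robot and the scene stay as the last step left them, time stands still between calls to the robot, and variables do not carry over. Pictures are saved under pics/ and viewed, at most 10 in all, crops included, and the job is handed in when it is done.

Besides the shell and the picture viewer there is one more tool, called as name(argument=value, ...), one argument or row to a line, values as JSON. drive_tool: Moves the arm, as the interface text tells. Its arguments: {"type":"object","properties":{"rows":{"type":"array"}},"required":["rows"]}

```bash
mkdir -p pics; cat > h.py <<'E'
import numpy as np, cv2
from workcell import telemetry, read_camera, close_job, trace
def pts(c,mask,T=None):
    d=c["depth"]; v,u=np.nonzero(mask&(d>0)); z=d[v,u]
    P=np.c_[(u-c["cx"])*z/c["fx"],(v-c["cy"])*z/c["fy"],z,np.ones(len(z))]
    return (P@(c["extrinsics"] if T is None else T).T)[:,:3]
E
python3 - <<'E'
from h import *
np.set_printoptions(precision=4,suppress=True)
o=telemetry.get_obs(); print(o["clock"],o["position"],o["tool_rot"],o["opening"],o["ft_force"])
im=[]
for n in("scene","side"):
    c=read_camera(n); im.append(c["frame"]); 
    for t in("ball_a","cap_a","pot_a","stand","ink_bottle","dish","paperweight"):
        for r in trace(n,t)[:4]:
            P=pts(c,r["mask"])
            if len(P): print(n,t,round(r["p"],2),r["bbox"],np.median(P,0),P.min(0),P.max(0),len(P))
cv2.imwrite("pics/a.png",cv2.resize(np.vstack(im),(600,900))[...,::-1][:900])
cv2.imwrite("pics/s1.png",im[0][...,::-1]);cv2.imwrite("pics/s2.png",im[1][...,::-1])
E
```

```text
0.0 [ 0.219  -0.6376  0.2036] [[ 0.9458  0.3248 -0.0006]
 [ 0.3248 -0.9458  0.0021]
 [ 0.0001 -0.0022 -1.    ]] 0.08562853352331827 [-1.0907  0.4144  0.0078]
scene ball_a 0.9 [256.3, 228.0, 289.8, 255.9] [ 0.6188 -0.154   0.0958] [ 0.4272 -0.1795 -0.0013] [ 0.6479 -0.0703  0.11  ] 485
scene ball_a 0.75 [316.9, 190.3, 353.4, 208.1] [0.5787 0.0942 0.0958] [ 0.4099  0.0749 -0.0032] [0.6084 0.2393 0.1112] 351
scene ball_a 0.64 [284.1, 207.0, 323.8, 230.6] [ 0.5914 -0.0285  0.0953] [ 0.4058 -0.0554 -0.0038] [0.6228 0.0993 0.1093] 442
scene ball_a 0.26 [286.0, 207.4, 325.6, 246.6] [ 0.6058 -0.0294  0.0789] [ 0.4233 -0.0554 -0.0021] [0.6342 0.0993 0.1093] 872
scene cap_a 0.77 [253.4, 225.6, 288.7, 256.1] [ 0.6198 -0.1548  0.0957] [ 0.4418 -0.1795 -0.0013] [ 0.6479 -0.079   0.11  ] 484
scene cap_a 0.76 [321.3, 186.3, 355.4, 208.9] [0.5768 0.0953 0.0955] [ 0.3796  0.0749 -0.0025] [0.6119 0.2449 0.1112] 380
scene cap_a 0.63 [283.5, 205.5, 320.2, 230.8] [ 0.5958 -0.0292  0.0957] [ 0.5305 -0.0554  0.0795] [0.6228 0.0081 0.1093] 375
scene pot_a 0.92 [255.8, 226.7, 292.7, 275.7] [ 0.6332 -0.1586  
[... 2127 characters left out ...]
0889 0.0882] [ 0.5134  0.0734 -0.001 ] [0.6242 0.2236 0.1105] 1101
side stand 0.62 [268.3, 202.7, 368.3, 359.8] [ 0.6041 -0.0753  0.0207] [ 0.5192 -0.2221 -0.0029] [0.6913 0.2118 0.0988] 5483
side ink_bottle 0.58 [281.1, 125.3, 301.9, 170.1] [0.6025 0.3445 0.0642] [0.5784 0.3327 0.0021] [0.6274 0.3723 0.123 ] 694
side ink_bottle 0.34 [276.3, 231.8, 321.4, 261.9] [ 0.5906 -0.0304  0.0961] [ 0.53   -0.0562  0.0162] [0.6259 0.0826 0.1095] 752
side dish 0.7 [351.0, 432.4, 425.1, 480.0] [ 0.6786 -0.4251  0.0176] [ 0.6183 -0.468  -0.0004] [ 0.7336 -0.3759  0.0392] 2801
side paperweight 0.73 [373.6, 236.4, 405.2, 314.1] [ 0.7711 -0.0642  0.0203] [ 0.7528 -0.1495 -0.0017] [0.7967 0.0545 0.0269] 1399
```

View pics/s1.png

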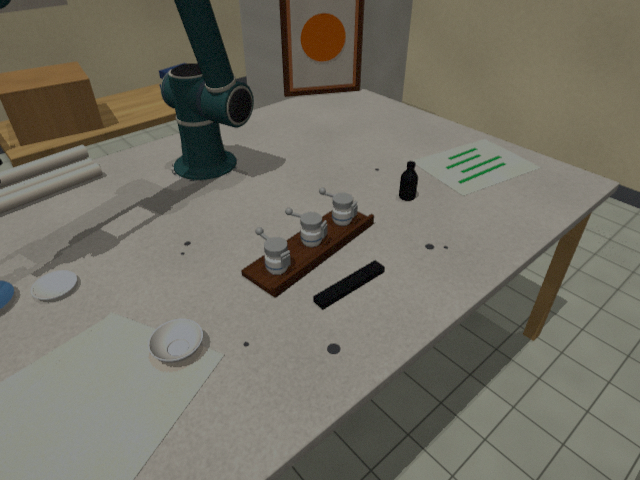

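```bash
python3 - <<'E'
from h import *
from scipy.optimize import least_squares
np.set_printoptions(precision=4,suppress=True)
for n in("scene","side"):
    c=read_camera(n); P=pts(c,np.ones((480,640),bool))
    P=P[(P[:,2]>.06)&(P[:,2]<.13)&(P[:,0]>.45)&(P[:,0]<.72)&(abs(P[:,1])<.25)]
    a=np.radians(9.2); R=np.array([[np.cos(a),np.sin(a)],[-np.sin(a),np.cos(a)]])
    L=P[:,:2]@R.T
    # pots: caps
    for k in range(3):
        y0=(-.155,-.031,.094)[k]; i=abs(P[:,1]-y0+0.003)<.045
        Q=P[i];l=L[i]; m=l[:,0]<l[:,0].min()+.021
        B=Q[m]; 
        f=least_squares(lambda p:np.linalg.norm(B-p,axis=1)-.010,B.mean(0)-[0,0,.005],loss="soft_l1",f_scale=.001)
        T=Q[(abs(Q[:,2]-.096)<.004)&(l[:,0]>l[:,0].min()+.04)]
        ctr,_=cv2.minEnclosingCircle(T[:,:2].astype(np.float32))
        d=np.array(ctr)-f.x[:2]
        print(n,"ball",f.x,len(B),"rms",np.sqrt((f.fun**2).mean()),"cap",ctr,_, "dist",np.hypot(*d),"yaw",np.degrees(np.arctan2(d[1],d[0])))
E
```

```text
scene ball [ 0.5547 -0.1512  0.0978] 57 rms 0.0016421875455575085 cap (0.6180482506752014, -0.15165157616138458) 0.030187217518687248 dist 0.06337527464960886 yaw -0.4122598552318084
scene ball [ 0.5356 -0.0441  0.0978] 56 rms 0.0017463652600985728 cap (0.5926202535629272, -0.019169028848409653) 0.029910283163189888 dist 0.06224067065778519 yaw 23.565376390274018
scene ball [0.5185 0.0857 0.0975] 48 rms 0.002145234940995339 cap (0.5779061317443848, 0.1060928925871849) 0.028790321201086044 dist 0.06284489588641214 yaw 18.929244680059846
side ball [ 0.5594 -0.1513  0.0983] 102 rms 0.0009352616016237336 cap (0.62425297498703, -0.1540670543909073) 0.034142736345529556 dist 0.06489373681275096 yaw -2.4124552452348977
side ball [ 0.5396 -0.0445  0.0986] 87 rms 0.00118492285149499 cap (0.5981231331825256, -0.019942279905080795) 0.03269750624895096 dist 0.06343171428582846 yaw 22.779983584086068
side ball [0.5226 0.085  0.0984] 72 rms 0.0012277576928036702 cap (0.5827387571334839, 0.11001498997211456) 0.03457757830619812 dist 0.06508504601371194 yaw 22.596332219283724
```

drive_tool(
  rows=[
    [0.345, -0.388, -0.1, 0, 1],
    [0.345, -0.388, -0.1, 0, 1],
    [0.345, -0.388, -0.1, 0, 1],
    [0.345, -0.388, -0.1, 0, 1],
    [0.345, -0.388, -0.1, 0, 1],
  ],
)

```text
clock: 1.32
position: [0.2985, -0.448, 0.2446]
tool_rot: [[0.946, 0.324, 0.0], [0.324, -0.946, 0.0], [0.0, 0.0, -1.0]]
ft_force: [1.3, -0.4, 0.6]
opening: 0.0253
grip_force: 0.0
```

drive_tool(
  rows=[
    [0.345, -0.388, -0.1, 0, 1],
    [0.345, -0.388, -0.1, 0, 1],
    [0.345, -0.388, -0.1, 0, 1],
    [0.345, -0.388, -0.1, 0, 1],
    [0.345, -0.388, -0.1, 0, 1],
  ],
)

```text
clock: 1.73
position: [0.3773, -0.2591, 0.2844]
tool_rot: [[0.946, 0.324, 0.001], [0.324, -0.946, -0.001], [0.001, 0.001, -1.0]]
ft_force: [1.4, 0.6, -0.1]
opening: 0.0001
grip_force: 0.0
```

drive_tool(
  rows=[
    [0.345, -0.388, 0, 0, 1],
    [0.345, -0.388, 0, 0, 1],
    [0.345, -0.388, 0, 0, 1],
    [0.345, -0.388, 0, 0, 1],
    [0.345, -0.388, 0, 0, 1],
  ],
)

```text
clock: 2.15
position: [0.4576, -0.0673, 0.2843]
tool_rot: [[0.946, 0.325, 0.002], [0.325, -0.946, -0.0], [0.001, 0.001, -1.0]]
ft_force: [-0.1, -0.4, -0.0]
opening: 0.0002
grip_force: 0.0
```

drive_tool(
  rows=[
    [0, 0, 0, 0, 1],
    [0, 0, 0, 0, 1],
    [0, 0, 0, 0, 1],
    [0, 0, 0, 0, 1],
    [0, 0, 0, 0, 1],
  ],
)

```text
clock: 2.57
position: [0.4567, -0.0707, 0.2837]
tool_rot: [[0.947, 0.322, -0.0], [0.322, -0.947, -0.0], [-0.0, 0.0, -1.0]]
ft_force: [-0.3, -0.0, 0.2]
opening: -0.0001
grip_force: 0.0
```

```bash
cat >> h.py <<'E'
from scipy.optimize import least_squares
def wrist():
    o=telemetry.get_obs(); c=read_camera("wrist")
    M=np.eye(4); M[:3,:3]=o["tool_rot"]; M[:3,3]=o["position"]
    return o,c,M@c["T_tool_cam"]
E
python3 - <<'E'
from h import *
np.set_printoptions(precision=4,suppress=True)
o,c,T=wrist(); print(o["clock"],o["position"],o["tool_rot"],o["opening"],o["ft_force"]);print(c["T_tool_cam"])
for t in("ball_a","pot_a"):
    for r in trace("wrist",t)[:4]:
        P=pts(c,r["mask"],T); print(t,r["p"],r["bbox"],np.median(P,0) if len(P) else 0)
P=pts(c,np.ones((480,640),bool),T)
P=P[(P[:,2]>.06)&(P[:,2]<.13)&(P[:,0]>.45)&(P[:,0]<.72)&(abs(P[:,1])<.25)]
print(len(P))
for k,b in enumerate([(.557,-.1513),(.5375,-.0443),(.5205,.0853)]):
    B=P[np.hypot(*(P[:,:2]-b).T)<.013]
    if len(B)<50: continue
    f=least_squares(lambda p:np.linalg.norm(B-p,axis=1)-.010,np.r_[b,.098],loss="soft_l1",f_scale=.001)
    d=np.hypot(*(P[:,:2]-f.x[:2]).T)
    C=P[(d>.036)&(d<.092)&(abs(P[:,2]-.096)<.005)]
    ctr,rr=cv2.minEnclosingCircle(C[:,:2].astype(np.float32)); v=np.array(ctr)-f.x[:2]
    V=P[(d>.014)&(d<.030)&(P[:,2]>.08)]; w=V.mean(0)[:2]-f.x[:2]
    print(k,f.x,len(B),np.sqrt((f.fun**2).mean()),ctr,rr,np.hypot(*v),"yaw cap",np.degrees(np.arctan2(v[1],v[0])),"lever",np.degrees(np.arctan2(w[1],w[0])),len(V),"ztop",B[:,2].max())
cv2.imwrite("pics/w1.png",c["frame"][...,::-1])
E
```

```text
2.5667 [ 0.4567 -0.0707  0.2837] [[ 0.9466  0.3225 -0.0001]
 [ 0.3225 -0.9466 -0.0003]
 [-0.0002  0.0003 -1.    ]] -0.0001011310596632805 [-0.2604 -0.0067  0.1637]
[[-0.0004 -0.9549 -0.297   0.0756]
 [ 1.     -0.0003 -0.0003  0.0001]
 [ 0.0002 -0.297   0.9549 -0.1695]
 [ 0.      0.      0.      1.    ]]
ball_a 0.8 [153.4, 3.7, 217.2, 107.0] [0.5717 0.0976 0.0964]
ball_a 0.62 [418.5, 42.0, 481.3, 148.7] [ 0.6137 -0.1482  0.0964]
pot_a 0.88 [287.2, 7.0, 347.4, 135.0] [ 0.5903 -0.0203  0.0963]
pot_a 0.84 [408.3, 32.2, 483.2, 149.2] [ 0.6142 -0.1459  0.096 ]
pot_a 0.74 [154.9, 0.0, 229.3, 105.4] [0.5715 0.0938 0.0961]
12584
0 [ 0.5556 -0.1506  0.0983] 376 0.0011111165282171628 (0.6189823746681213, -0.14917056262493134) 0.028225328773260117 0.06338847339536972 yaw cap 1.2787370340965107 lever 2.3891705110422645 166 ztop 0.10905897320284452
1 [ 0.5357 -0.0441  0.0984] 377 0.0010839267769338825 (0.5935102701187134, -0.017796678468585014) 0.028130291029810905 0.06351835325981271 yaw cap 24.418085649739137 lever 24.35353183999171 142 ztop 0.10980843133083773
2 [0.5186 0.086  0.0984] 432 0.0012223232549754162 (0.5785255432128906, 0.10666922479867935) 0.02835010178387165 0.0633533394808627 yaw cap 19.06987089668219 lever 17.412006020898765 190 ztop 0.10989600879850087
```

View pics/w1.png

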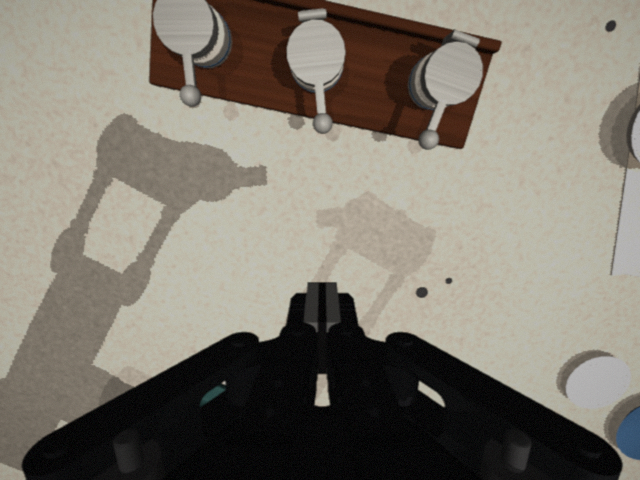

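drive_tool(
  rows=[
    [0.273, -0.321, 0.2, 0, 1],
    [0.273, -0.321, 0.2, 0, 1],
    [0.273, -0.321, 0.2, 0, 1],
    [0.273, -0.321, 0.2, 0, 1],
    [0.273, -0.321, 0.2, 0, 1],
  ],
)

```text
clock: 3.13
position: [0.5186, 0.09, 0.2012]
tool_rot: [[0.946, 0.325, -0.002], [0.325, -0.946, 0.001], [-0.002, -0.002, -1.0]]
ft_force: [0.1, 0.3, -0.4]
opening: 0.0005
grip_force: 0.0
```

drive_tool(
  rows=[
    [0, 0, 0.1, 0, 1],
    [0, 0, 0.185, 0, 1],
    [0, 0, 0.185, 0, 1],
    [0, 0, 0.185, 0, 1],
    [0, 0, 0.185, 0, 1],
  ],
)

```text
clock: 3.55
position: [0.5198, 0.0871, 0.1313]
tool_rot: [[0.946, 0.324, 0.002], [0.324, -0.946, 0.0], [0.002, 0.0, -1.0]]
ft_force: [0.1, 0.4, 0.4]
opening: 0.0002
grip_force: 0.0
```

drive_tool(
  rows=[
    [0, 0, 0.03, 0, 1],
    [0, 0, 0.045, 0, 1],
    [0, 0, 0.052, 0, 1],
    [0, 0, 0.058, 0, 1],
    [0, 0, 0.062, 0, 1],
  ],
)

```text
clock: 3.97
position: [0.5188, 0.0875, 0.1049]
tool_rot: [[0.946, 0.325, 0.0], [0.325, -0.946, 0.0], [0.0, 0.0, -1.0]]
ft_force: [-0.2, -0.1, 0.5]
opening: -0.0
grip_force: 0.0
```

```bash
python3 -c "
from h import *
o=telemetry.get_obs();print(o['position'],o['ft_force'])"
```

```text
[0.51878973 0.0874865  0.10491427] [-0.20144024 -0.11253614  0.47833854]
```

drive_tool(
  rows=[
    [0, 0, 0.002, 0, 1],
    [0, 0, 0.004, 0, 1],
    [0, 0, 0.006, 0, 1],
    [0, 0, 0.006, 0, 1],
    [0, 0, 0.006, 0, 1],
  ],
)

```text
clock: 4.38
position: [0.5188, 0.0877, 0.1025]
tool_rot: [[0.946, 0.325, 0.0], [0.325, -0.946, 0.0], [0.0, 0.0, -1.0]]
ft_force: [0.1, -0.2, 0.2]
opening: -0.0002
grip_force: 0.0
```

```bash
python3 - <<'E'
from h import *
o,c,T=wrist(); w=c["frame"][230:430,200:440]
s=read_camera("side")["frame"][150:330,220:400]
cv2.imwrite("pics/w2.png",np.hstack([cv2.resize(w,(440,440)),cv2.resize(s,(360,440),interpolation=cv2.INTER_CUBIC)])[...,::-1])
E
```

```text
(no output)
```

View pics/w2.png

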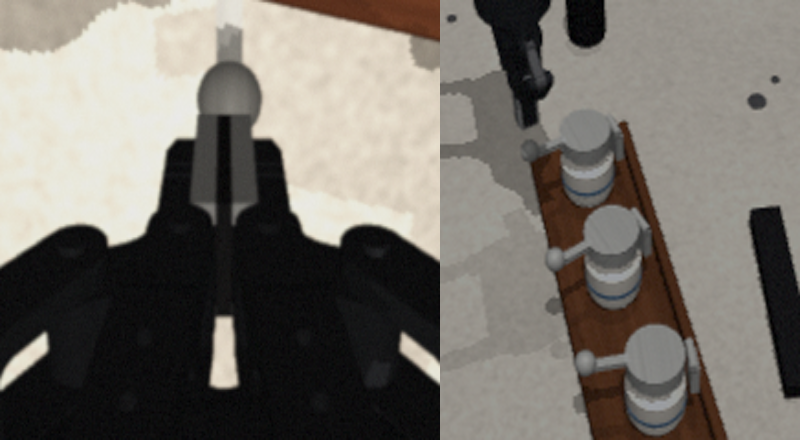

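```bash
python3 - <<'E'
from h import *
np.set_printoptions(precision=4,suppress=True)
o,c,T=wrist(); print(o["position"],o["opening"])
b=np.array([.5186,.086])
m=np.zeros((480,640),bool); m[230:300,290:360]=1
P=pts(c,m,T); B=P[(P[:,2]>.085)&(P[:,2]<.115)&(np.hypot(*(P[:,:2]-b).T)<.02)]
M=np.linalg.inv(T)
for col in (300,310,318,323,330,340):
    print(col,[(r,round(float(c["depth"][r,col]),4)) for r in range(255,335,8)])
print(len(B),B.min(0),B.max(0))
f=least_squares(lambda p:np.linalg.norm(B-p,axis=1)-.010,np.r_[b,.098],loss="soft_l1",f_scale=.001); print(f.x,np.sqrt((f.fun**2).mean()))
q=M@np.r_[o["position"],1]; print("tcp px",q[0]/q[2]*c["fx"]+c["cx"],q[1]/q[2]*c["fy"]+c["cy"],q[2])
q=M@np.r_[b,.098,1]; print("ball px",q[0]/q[2]*c["fx"]+c["cx"],q[1]/q[2]*c["fy"]+c["cy"],q[2])
s=read_camera("side"); Q=pts(s,np.ones((480,640),bool)); k=(np.hypot(*(Q[:,:2]-b).T)<.04)&(Q[:,2]>.07)&(Q[:,2]<.2)&(Q[:,0]<.545); Q=Q[k]
for z in np.arange(.08,.16,.006):
    K=Q[(Q[:,2]>=z)&(Q[:,2]<z+.006)]; print(round(z,3),len(K),K.mean(0) if len(K) else 0)
E
```

```text
[0.5188 0.0876 0.1026] -4.1481027442631085e-05
300 [(255, 0.2898), (263, 0.2921), (271, 0.2956), (279, 0.2971), (287, 0.2984), (295, 0.1476), (303, 0.1409), (311, 0.1346), (319, 0.1287), (327, 0.1118)]
310 [(255, 0.2902), (263, 0.2923), (271, 0.1825), (279, 0.1839), (287, 0.1464), (295, 0.1382), (303, 0.133), (311, 0.1269), (319, 0.1217), (327, 0.1146)]
318 [(255, 0.1871), (263, 0.1828), (271, 0.18), (279, 0.1797), (287, 0.1462), (295, 0.1399), (303, 0.1328), (311, 0.1275), (319, 0.1218), (327, 0.1191)]
323 [(255, 0.1872), (263, 0.1814), (271, 0.179), (279, 0.1786), (287, 0.1455), (295, 0.1386), (303, 0.1326), (311, 0.1261), (319, 0.1221), (327, 0.1206)]
330 [(255, 0.1873), (263, 0.1833), (271, 0.1792), (279, 0.1797), (287, 0.146), (295, 0.1402), (303, 0.1332), (311, 0.1268), (319, 0.1201), (327, 0.1145)]
340 [(255, 0.2892), (263, 0.2924), (271, 0.1854), (279, 0.1855), (287, 0.2971), (295, 0.1484), (303, 0.1415), (311, 0.1355), (319, 0.1283), (327, 0.1118)]
1006 [0.5126 0.0761 0.0945] [0.5381 0.0957 0.1096]
[0.52   0.0864 0.0974] 0.00244165297942562
tcp px 321.73002981171607 275.5258759694419 0.18426368212853855
ball px 324.3588067682541 273.3750926017358 0.18886629304454833
0.08 0 0
0.086 5 [0.5352 0.0865 0.0912]
0.092 31 [0.5335 0.0865 0.0958]
0.098 29 [0.5249 0.0797 0.1012]
0.104 31 [0.5224 0.0826 0.1062]
0.11 2 [0.5221 0.0828 0.1107]
0.116 0 0
0.122 0 0
0.128 11 [0.5237 0.0814 0.132 ]
0.134 17 [0.5212 0.0792 0.1377]
0.14 22 [0.5241 0.077  0.1434]
0.146 27 [0.523  0.0771 0.1491]
0.152 24 [0.521  0.0773 0.1546]
0.158 17 [0.5223 0.0763 0.1602]
```

drive_tool(
  rows=[
    [0, 0, 0.005, 0, 1],
    [0, 0, 0.01, 0, 1],
    [0, 0, 0.015, 0, 1],
    [0, 0, 0.02, 0, 1],
    [0, 0, 0.025, 0, 1],
  ],
)

```text
clock: 5.0
position: [0.5186, 0.0876, 0.0921]
tool_rot: [[0.946, 0.325, -0.0], [0.325, -0.946, 0.0], [-0.0, -0.0, -1.0]]
ft_force: [0.2, -1.0, 0.4]
opening: -0.0
grip_force: 0.0
```

drive_tool(
  rows=[
    [0, 0, 0.003, 0, 1],
    [0, 0, 0.006, 0, 1],
    [0, 0, 0.009, 0, 1],
    [0, 0, 0.012, 0, 1],
    [0, 0, 0.012, 0, 1],
  ],
)

```text
clock: 5.42
position: [0.5186, 0.0876, 0.0874]
tool_rot: [[0.946, 0.325, -0.0], [0.325, -0.946, -0.0], [-0.0, -0.0, -1.0]]
ft_force: [-0.1, 0.0, -0.3]
opening: -0.0002
grip_force: 0.0
```

```bash
cat > chk.py <<'E'
from h import *
import sys
np.set_printoptions(precision=4,suppress=True)
o,c,T=wrist(); print(o["clock"],o["position"],o["ft_force"],o["opening"],o["grip_force"])
b=np.array(eval(sys.argv[1]))
s=read_camera("side"); Q=pts(s,np.ones((480,640),bool)); Q=Q[(np.hypot(*(Q[:,:2]-b).T)<.04)&(Q[:,2]>.08)&(Q[:,2]<.17)&(Q[:,0]<b[0]+.02)]
for z in np.arange(.084,.15,.004):
    K=Q[(Q[:,2]>=z)&(Q[:,2]<z+.004)]; print(round(z,3),len(K),K.mean(0) if len(K) else "")
w=c["frame"][230:430,200:440]; f=s["frame"]
M=np.linalg.inv(s["extrinsics"])@np.r_[b,.11,1]; u,v=int(M[0]/M[2]*s["fx"]+s["cx"]),int(M[1]/M[2]*s["fy"]+s["cy"])
if len(sys.argv)>2: cv2.imwrite(sys.argv[2],np.hstack([cv2.resize(w,(400,400)),cv2.resize(f[v-40:v+40,u-40:u+40],(400,400),interpolation=cv2.INTER_CUBIC)])[...,::-1])
E
python3 chk.py "(.5186,.086)" pics/w3.png
```

```text
5.4167 [0.5186 0.0876 0.0874] [-0.0732  0.0289 -0.3376] -0.00016447491594612042 0.0
0.084 0 
0.088 2 [0.532  0.0865 0.0896]
0.092 10 [0.5288 0.0822 0.0945]
0.096 19 [0.5277 0.0823 0.0981]
0.1 22 [0.5228 0.0796 0.1025]
0.104 19 [0.5228 0.0815 0.1063]
0.108 6 [0.523  0.0816 0.1092]
0.112 4 [0.5245 0.0817 0.1142]
0.116 8 [0.5223 0.0815 0.118 ]
0.12 10 [0.5214 0.0777 0.1224]
0.124 17 [0.522  0.0786 0.126 ]
0.128 16 [0.5234 0.0769 0.1304]
0.132 17 [0.5224 0.0777 0.1344]
0.136 15 [0.5237 0.0767 0.1382]
0.14 17 [0.5215 0.0763 0.1419]
0.144 9 [0.5196 0.0786 0.1454]
0.148 3 [0.5134 0.0823 0.15  ]
```

View pics/w3.png

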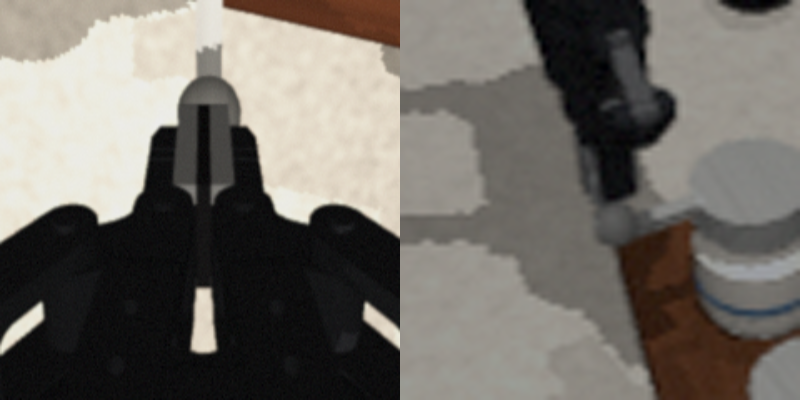

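drive_tool(
  rows=[
    [0, 0, 0.004, 0, 1],
    [0, 0, 0.008, 0, 1],
    [0, 0, 0.008, 0, 1],
    [0, 0, 0.008, 0, 1],
    [0, 0, 0.008, 0, 1],
  ],
)

```text
clock: 5.93
position: [0.5187, 0.0876, 0.0845]
tool_rot: [[0.946, 0.325, -0.0], [0.325, -0.946, -0.0], [-0.0, -0.0, -1.0]]
ft_force: [0.4, 0.0, -0.3]
opening: 0.0
grip_force: 0.0
```

drive_tool(
  rows=[
    [0, 0, 0.003, 0, 1],
    [0, 0, 0.005, 0, 1],
    [0, 0, 0.005, 0, 1],
    [0, 0, 0.005, 0, 1],
    [0, 0, 0.005, 0, 1],
  ],
)

```text
clock: 6.35
position: [0.5187, 0.0876, 0.0825]
tool_rot: [[0.946, 0.325, -0.0], [0.325, -0.946, -0.0], [-0.0, 0.0, -1.0]]
ft_force: [0.4, -0.3, 0.1]
opening: -0.0
grip_force: 0.0
```

drive_tool(
  rows=[
    [0, 0, 0.003, 0, 1],
    [0, 0, 0.005, 0, 1],
    [0, 0, 0.005, 0, 1],
    [0, 0, 0.005, 0, 1],
    [0, 0, 0.005, 0, 1],
  ],
)

```text
clock: 6.77
position: [0.519, 0.0876, 0.0808]
tool_rot: [[0.946, 0.325, 0.0], [0.325, -0.946, 0.0], [0.0, 0.0, -1.0]]
ft_force: [-0.7, -1.0, 2.4]
opening: 0.0001
grip_force: 1.3
```

drive_tool(
  rows=[
    [0, 0, 0.003, 0, 1],
    [0, 0, 0.005, 0, 1],
    [0, 0, 0.005, 0, 1],
    [0, 0, 0.005, 0, 1],
    [0, 0, 0.005, 0, 1],
  ],
)

```text
clock: 7.18
position: [0.5189, 0.0875, 0.0795]
tool_rot: [[0.946, 0.325, 0.0], [0.325, -0.946, -0.0], [0.0, 0.0, -1.0]]
ft_force: [-2.7, -1.3, 7.8]
opening: 0.0001
grip_force: 4.2
```

drive_tool(
  rows=[
    [0, 0, -0.08, 0, 1],
    [-0.02, 0.1, -0.08, 0, 1],
    [-0.067, 0.2, -0.08, 0, 1],
    [-0.067, 0.3, -0.08, 0, 1],
    [-0.067, 0.325, -0.08, 0, 1],
  ],
)

```text
clock: 7.6
position: [0.5365, -0.0485, 0.1107]
tool_rot: [[0.947, 0.323, 0.002], [0.323, -0.947, -0.002], [0.001, 0.003, -1.0]]
ft_force: [0.9, -0.4, 0.3]
opening: -0.0003
grip_force: 0.0
```

drive_tool(
  rows=[
    [0, 0, 0.02, 0, 1],
    [0, 0, 0.04, 0, 1],
    [0, 0, 0.055, 0, 1],
    [0, 0, 0.06, 0, 1],
    [0, 0, 0.06, 0, 1],
  ],
)

```text
clock: 8.02
position: [0.534, -0.0426, 0.0847]
tool_rot: [[0.945, 0.326, -0.003], [0.326, -0.945, 0.001], [-0.003, -0.002, -1.0]]
ft_force: [-1.3, -0.0, -0.5]
opening: 0.0004
grip_force: 0.0
```

drive_tool(
  rows=[
    [0, 0, 0.004, 0, 1],
    [0, 0, 0.008, 0, 1],
    [0, 0, 0.012, 0, 1],
    [0, 0, 0.012, 0, 1],
    [0, 0, 0.012, 0, 1],
  ],
)

```text
clock: 8.43
position: [0.5357, -0.0439, 0.0818]
tool_rot: [[0.946, 0.325, 0.0], [0.325, -0.946, -0.0], [0.0, 0.0, -1.0]]
ft_force: [0.3, 0.6, 0.0]
opening: 0.0002
grip_force: 0.0
```

drive_tool(
  rows=[
    [0, 0, 0.003, 0, 1],
    [0, 0, 0.005, 0, 1],
    [0, 0, 0.0075, 0, 1],
    [0, 0, 0.0075, 0, 1],
    [0, 0, 0.0075, 0, 1],
  ],
)

```text
clock: 8.85
position: [0.536, -0.0444, 0.0798]
tool_rot: [[0.946, 0.325, 0.001], [0.325, -0.946, -0.0], [0.0, 0.001, -1.0]]
ft_force: [-3.5, -0.9, 6.6]
opening: -0.0001
grip_force: 3.4
```

drive_tool(
  rows=[
    [0, 0, 0.003, 0, 1],
    [0, 0, 0.004, 0, 1],
    [0, 0, 0.004, 0, 1],
    [0, 0, 0.004, 0, 1],
    [0, 0, 0.004, 0, 1],
  ],
)

```text
clock: 9.27
position: [0.536, -0.0446, 0.0789]
tool_rot: [[0.946, 0.325, 0.001], [0.325, -0.946, -0.001], [0.0, 0.001, -1.0]]
ft_force: [-5.0, -0.6, 10.7]
opening: 0.0001
grip_force: 5.4
```

drive_tool(
  rows=[
    [0, 0, -0.08, 0, 1],
    [-0.01, 0.09, -0.08, 0, 1],
    [-0.03, 0.18, -0.08, 0, 1],
    [-0.04, 0.26, -0.08, 0, 1],
    [-0.04, 0.268, -0.08, 0, 1],
  ],
)

```text
clock: 9.68
position: [0.5568, -0.1555, 0.1098]
tool_rot: [[0.947, 0.322, 0.003], [0.322, -0.947, -0.003], [0.002, 0.004, -1.0]]
ft_force: [1.7, 0.0, 0.2]
opening: -0.0005
grip_force: 0.0
```

drive_tool(
  rows=[
    [0, 0, 0.02, 0, 1],
    [0, 0, 0.04, 0, 1],
    [0, 0, 0.055, 0, 1],
    [0, 0, 0.065, 0, 1],
    [0, 0, 0.065, 0, 1],
  ],
)

```text
clock: 10.1
position: [0.5538, -0.1491, 0.081]
tool_rot: [[0.945, 0.326, -0.003], [0.326, -0.945, 0.001], [-0.003, -0.002, -1.0]]
ft_force: [-0.9, -0.6, 1.1]
opening: -0.0001
grip_force: 0.4
```

drive_tool(
  rows=[
    [0, 0, 0.003, 0, 1],
    [0, 0, 0.006, 0, 1],
    [0, 0, 0.009, 0, 1],
    [0, 0, 0.0095, 0, 1],
    [0, 0, 0.0095, 0, 1],
  ],
)

```text
clock: 10.52
position: [0.5555, -0.1504, 0.0796]
tool_rot: [[0.946, 0.325, 0.0], [0.325, -0.946, 0.0], [0.0, -0.0, -1.0]]
ft_force: [-0.0, 0.6, 2.2]
opening: -0.0001
grip_force: 0.6
```

drive_tool(
  rows=[
    [0, 0, 0.004, 0, 1],
    [0, 0, 0.008, 0, 1],
    [0, 0, 0.008, 0, 1],
    [0, 0, 0.008, 0, 1],
    [0, 0, 0.008, 0, 1],
  ],
)

```text
clock: 10.93
position: [0.5556, -0.1507, 0.0763]
tool_rot: [[0.946, 0.325, 0.001], [0.325, -0.946, -0.0], [0.001, 0.0, -1.0]]
ft_force: [0.2, 0.8, 2.0]
opening: -0.0001
grip_force: 1.1
```

drive_tool(
  rows=[
    [0, 0, -0.1, 0, 1],
    [0, 0, -0.15, 0.2, 0.5],
    [0, 0, -0.15, 0.4, 0.5],
    [0, 0, -0.15, 0.61, 0.5],
    [0, 0, -0.15, 0.61, 0.5],
  ],
)

```text
clock: 11.35
position: [0.5555, -0.151, 0.1366]
tool_rot: [[1.0, 0.023, 0.001], [0.023, -1.0, -0.001], [0.001, 0.001, -1.0]]
ft_force: [0.7, 0.5, -0.1]
opening: 0.0424
grip_force: 0.0
```

drive_tool(
  rows=[
    [0, 0, 0, 0, 0.5],
    [0, 0, 0, 0, 0.5],
    [0, 0, 0, 0, 0.5],
    [0, 0, 0, 0, 0.5],
    [0, 0, 0, 0, 0.5],
  ],
)

```text
clock: 11.77
position: [0.5551, -0.1506, 0.1357]
tool_rot: [[1.0, 0.027, -0.001], [0.027, -1.0, 0.0], [-0.001, -0.0, -1.0]]
ft_force: [-0.5, 0.9, -0.4]
opening: 0.0426
grip_force: 0.0
```

```bash
python3 chk.py "(.5556,-.1506)" pics/w4.png; python3 - <<'E'
from h import *
np.set_printoptions(precision=4,suppress=True)
o,c,T=wrist(); print(o["tool_rot"])
P=pts(c,np.ones((480,640),bool),c["T_tool_cam"])
K=P[(abs(P[:,1])<.045)&(P[:,0]<.03)&(P[:,0]>-.03)&(P[:,2]<.0)]
for a,b in((-.045,0),(0,.045)):
    q=K[(K[:,1]>a)&(K[:,1]<b)]; i=np.argsort(q[:,2])[-200:]; print("tip z",q[i,2].max(),np.percentile(q[i,2],50),q[i].mean(0), "inner y",np.sort(abs(q[i,1]))[:3])
W=pts(c,np.ones((480,640),bool),T); b=np.array([.5556,-.1506])
B=W[(W[:,2]>.08)&(W[:,2]<.115)&(np.hypot(*(W[:,:2]-b).T)<.013)]
f=least_squares(lambda p:np.linalg.norm(B-p,axis=1)-.010,np.r_[b,.098],loss="soft_l1",f_scale=.001); print(f.x,len(B),np.sqrt((f.fun**2).mean()))
E
```

```text
11.7667 [ 0.5551 -0.1506  0.1357] [-0.4604  0.9487 -0.4294] 0.04255487600690378 0.0
0.084 0 
0.088 2 [ 0.5725 -0.1542  0.0909]
0.092 17 [ 0.5666 -0.1552  0.0949]
0.096 21 [ 0.5654 -0.1557  0.0979]
0.1 23 [ 0.5591 -0.1573  0.1022]
0.104 42 [ 0.5586 -0.1534  0.1059]
0.108 12 [ 0.559  -0.1532  0.1092]
0.112 0 
0.116 0 
0.12 0 
0.124 0 
0.128 0 
0.132 0 
0.136 0 
0.14 0 
0.144 0 
0.148 0 
[[ 0.9997  0.0263 -0.0003]
 [ 0.0263 -0.9997  0.0001]
 [-0.0003 -0.0001 -1.    ]]
tip z -0.028339446313486283 -0.03449015751360224 [ 0.0043 -0.0232 -0.034 ] inner y [0.0212 0.0212 0.0212]
tip z -0.02841336281426915 -0.03436142696915083 [ 0.0038  0.0231 -0.0339] inner y [0.0211 0.0211 0.0212]
[ 0.5554 -0.1508  0.0983] 802 0.0007073795108851915
```

View pics/w4.png

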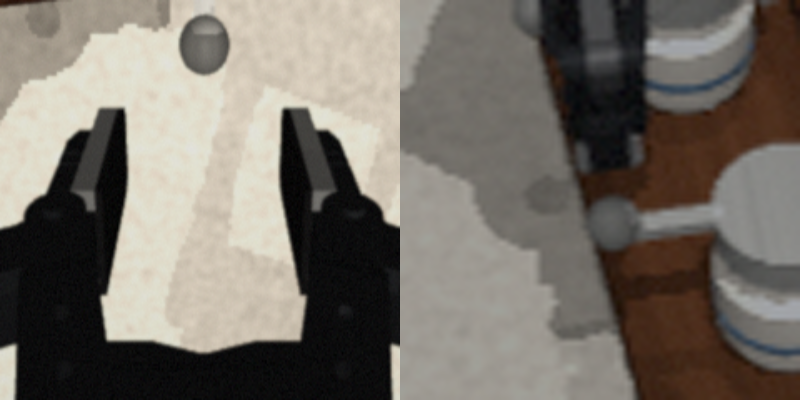

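drive_tool(
  rows=[
    [0, 0, 0.06, 0, 0.5],
    [0, 0, 0.11, 0, 0.5],
    [0, 0, 0.16, 0, 0.5],
    [0, 0, 0.2, 0, 0.5],
    [0, 0, 0.204, 0, 0.5],
  ],
)

```text
clock: 12.33
position: [0.5523, -0.1497, 0.0508]
tool_rot: [[1.0, 0.026, -0.006], [0.026, -1.0, 0.002], [-0.006, -0.002, -1.0]]
ft_force: [-0.4, 1.2, -0.4]
opening: 0.0427
grip_force: 0.0
```

drive_tool(
  rows=[
    [0, 0, 0, 0, 0.6],
    [0, 0, 0, 0, 0.7],
    [0, 0, 0, 0, 0.8],
    [0, 0, 0, 0, 0.9],
    [0, 0, 0, 0, 1],
  ],
)

```text
clock: 12.75
position: [0.5564, -0.151, 0.0559]
tool_rot: [[1.0, 0.026, 0.002], [0.026, -1.0, -0.001], [0.002, 0.001, -1.0]]
ft_force: [0.4, -0.7, 0.2]
opening: 0.0163
grip_force: 58.4
```

drive_tool(
  rows=[
    [0, 0, 0, 0, 1],
    [0, 0, 0, 0, 1],
    [0, 0, 0, 0, 1],
    [0, 0, 0, 0, 1],
    [0, 0, 0, 0, 1],
  ],
)

```text
clock: 13.17
position: [0.5563, -0.1509, 0.055]
tool_rot: [[1.0, 0.026, 0.002], [0.026, -1.0, -0.0], [0.002, 0.001, -1.0]]
ft_force: [3.4, -0.9, 0.4]
opening: 0.0168
grip_force: 58.5
```

```bash
python3 - <<'E'
from h import *
o=telemetry.get_obs();print(o["position"],o["ft_force"],o["tool_rot"])
a=np.radians(1.3); r=np.hypot(98,12); p0=np.arctan2(12,98)
for d in range(0,65,5):
    t=np.radians(d)+p0; print(d, "fwd,up mm",round(98-r*np.cos(t),1),round(r*np.sin(t)-12,1),"norm",round((98-r*np.cos(t))/400,4),round(-(r*np.sin(t)-12)/400,4))
E
```

```text
[ 0.5563046  -0.15088309  0.05501277] [ 3.43205715 -0.93849561  0.38285427] [[ 9.99667159e-01  2.57201636e-02  2.01116971e-03]
 [ 2.57212047e-02 -9.99669033e-01 -4.93522461e-04]
 [ 1.99781060e-03  5.45087905e-04 -9.99997856e-01]]
0 fwd,up mm 0.0 0.0 norm 0.0 -0.0
5 fwd,up mm 1.4 8.5 norm 0.0035 -0.0212
10 fwd,up mm 3.6 16.8 norm 0.0089 -0.0421
15 fwd,up mm 6.4 25.0 norm 0.0161 -0.0624
20 fwd,up mm 10.0 32.8 norm 0.025 -0.082
25 fwd,up mm 14.3 40.3 norm 0.0356 -0.1007
30 fwd,up mm 19.1 47.4 norm 0.0478 -0.1185
35 fwd,up mm 24.6 54.0 norm 0.0615 -0.1351
40 fwd,up mm 30.6 60.2 norm 0.0766 -0.1505
45 fwd,up mm 37.2 65.8 norm 0.093 -0.1645
50 fwd,up mm 44.2 70.8 norm 0.1105 -0.177
55 fwd,up mm 51.6 75.2 norm 0.129 -0.1879
60 fwd,up mm 59.4 78.9 norm 0.1485 -0.1972
```

drive_tool(
  rows=[
    [0.0015, 0, -0.01, 0, 1],
    [0.0035, 0, -0.0212, 0, 1],
    [0.006, 0, -0.032, 0, 1],
    [0.0089, 0, -0.0421, 0, 1],
    [0.0089, 0, -0.0421, 0, 1],
  ],
)

```text
clock: 13.58
position: [0.5593, -0.1506, 0.0717]
tool_rot: [[1.0, 0.026, 0.001], [0.026, -1.0, -0.0], [0.001, 0.0, -1.0]]
ft_force: [4.3, -0.8, -2.9]
opening: 0.0163
grip_force: 58.5
```

```bash
python3 chk.py "(.5556,-.1506)" pics/w5.png | head -1
```

```text
13.5833 [ 0.5593 -0.1506  0.0717] [ 4.3487 -0.8289 -2.8632] 0.016294563011598647 58.51936340332031
```

View pics/w5.png

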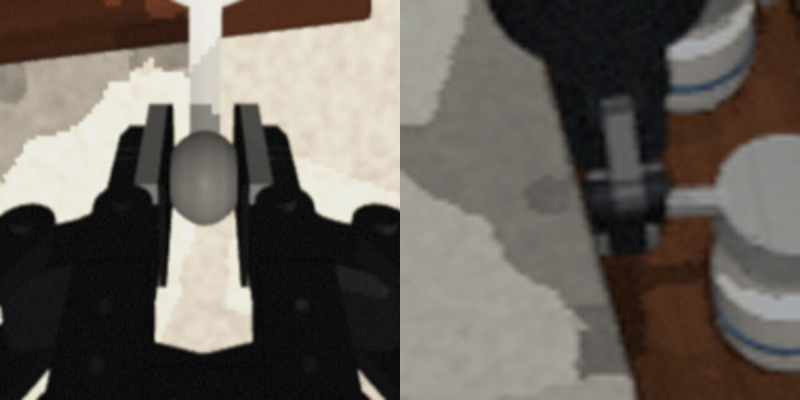

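drive_tool(
  rows=[
    [0.006, 0, -0.0163, 0, 1],
    [0.014, 0, -0.0321, 0, 1],
    [0.022, 0, -0.0475, 0, 1],
    [0.0315, 0, -0.0622, 0, 1],
    [0.0415, 0, -0.0764, 0, 1],
  ],
)

```text
clock: 14.1
position: [0.5744, -0.15, 0.1015]
tool_rot: [[1.0, 0.026, -0.003], [0.026, -1.0, 0.0], [-0.003, -0.001, -1.0]]
ft_force: [2.4, 0.2, -4.2]
opening: 0.0165
grip_force: 58.5
```

drive_tool(
  rows=[
    [0.011, 0, -0.0135, 0, 1],
    [0.0225, 0, -0.026, 0, 1],
    [0.035, 0, -0.0375, 0, 1],
    [0.0485, 0, -0.048, 0, 1],
    [0.0627, 0, -0.0585, 0, 1],
  ],
)

```text
clock: 14.52
position: [0.6009, -0.1494, 0.1251]
tool_rot: [[1.0, 0.026, -0.0], [0.026, -1.0, 0.0], [-0.0, -0.0, -1.0]]
ft_force: [6.3, 0.7, -11.4]
opening: 0.0159
grip_force: 58.7
```

```bash
python3 chk.py "(.5556,-.1506)" | head -1
```

```text
14.5167 [ 0.6009 -0.1494  0.1251] [  6.253    0.6665 -11.4378] 0.015869760137167625 58.73037815093994
```

drive_tool(
  rows=[
    [0.008, 0, 0.0, 0, 1],
    [0.017, 0, -0.005, 0, 1],
    [0.028, 0, -0.011, 0, 1],
    [0.04, 0, -0.0165, 0, 1],
    [0.04, 0, -0.0165, 0, 1],
  ],
)

```text
clock: 15.03
position: [0.6187, -0.1493, 0.1339]
tool_rot: [[1.0, 0.026, 0.003], [0.026, -1.0, -0.001], [0.003, 0.001, -1.0]]
ft_force: [0.5, 1.0, 0.1]
opening: -0.0
grip_force: 0.0
```

drive_tool(
  rows=[
    [0, 0, 0.001, 0, 1],
    [0, 0, 0.002, 0, 1],
    [0, 0, 0.002, 0, 1],
    [0, 0, 0.002, 0, 1],
    [0, 0, 0.002, 0, 1],
  ],
)

```text
clock: 15.45
position: [0.6162, -0.149, 0.131]
tool_rot: [[1.0, 0.026, -0.0], [0.026, -1.0, 0.0], [-0.0, -0.0, -1.0]]
ft_force: [0.1, -0.1, 0.5]
opening: 0.0001
grip_force: 0.0
```

```bash
python3 - <<'E'
from h import *
np.set_printoptions(precision=4,suppress=True)
o,c,T=wrist();print(o["clock"],o["position"],o["ft_force"],o["opening"],o["grip_force"])
s=read_camera("side");f=s["frame"]
P=np.array([.62,-.15,.13,1]);M=np.linalg.inv(s["extrinsics"])@P;u,v=int(M[0]/M[2]*s["fx"]+s["cx"]),int(M[1]/M[2]*s["fy"]+s["cy"])
cv2.imwrite("pics/w6.png",np.hstack([cv2.resize(c["frame"][180:430,195:445],(400,400)),cv2.resize(f[v-60:v+60,u-60:u+60],(400,400),interpolation=cv2.INTER_CUBIC)])[...,::-1])
# ball from wrist depth
W=pts(c,np.ones((480,640),bool),c["T_tool_cam"]); 
k=(abs(W[:,1])<.0065)&(W[:,2]<0)&(W[:,2]>-.07)&(abs(W[:,0])<.02); B=W[k]
g=least_squares(lambda p:np.linalg.norm(B-p,axis=1)-.010,[0,0,-.046],loss="soft_l1",f_scale=.001)
b=o["tool_rot"]@g.x+o["position"]; h=np.array([.5554+.098,.086]); print("ball tool",g.x,len(B),np.sqrt((g.fun**2).mean()),"world",b,"angle",np.degrees(np.arctan2(b[2]-h[1],h[0]-b[0]))-7,np.hypot(b[2]-h[1],h[0]-b[0]))
E
```

```text
15.45 [ 0.6162 -0.149   0.131 ] [ 0.1432 -0.1022  0.5011] 7.497460048328994e-05 0.0
ball tool [ 0.0036 -0.     -0.0547] 2036 0.005042190063652881 world [ 0.6199 -0.1489  0.1857] angle 64.4001719861464 0.10518398770118778
```

View pics/w6.png

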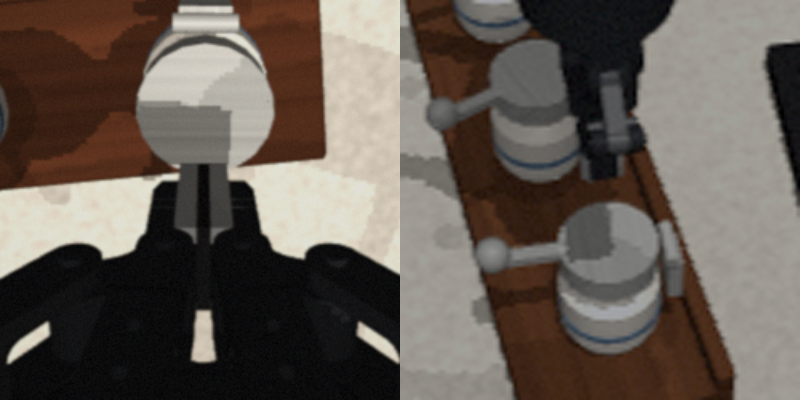

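drive_tool(
  rows=[
    [0, 0, -0.03, 0, 0.5],
    [-0.05, 0, -0.03, 0, 0.5],
    [-0.1, 0, -0.03, 0, 0.5],
    [-0.15, 0, -0.03, 0, 0.5],
    [-0.15, 0, -0.03, 0, 0.5],
  ],
)

```text
clock: 15.97
position: [0.5535, -0.1505, 0.1437]
tool_rot: [[1.0, 0.025, -0.002], [0.025, -1.0, 0.0], [-0.002, -0.0, -1.0]]
ft_force: [-0.4, 0.6, -0.4]
opening: 0.0426
grip_force: 0.0
```

drive_tool(
  rows=[
    [0, 0, 0, 0, 0.5],
    [0, 0, 0, 0, 0.5],
    [0, 0, 0, 0, 0.5],
    [0, 0, 0, 0, 0.5],
    [0, 0, 0, 0, 0.5],
  ],
)

```text
clock: 16.38
position: [0.5572, -0.1506, 0.1431]
tool_rot: [[1.0, 0.026, 0.0], [0.026, -1.0, 0.0], [0.0, -0.0, -1.0]]
ft_force: [0.3, -1.2, -0.3]
opening: 0.0427
grip_force: 0.0
```

```bash
python3 - <<'E'
from h import *
np.set_printoptions(precision=4,suppress=True)
o,c,T=wrist();print(o["clock"],o["position"],o["ft_force"],o["opening"])
W=pts(c,np.ones((480,640),bool),T); b=np.array([.5556,-.1506])
B=W[(W[:,2]>.08)&(W[:,2]<.115)&(np.hypot(*(W[:,:2]-b).T)<.013)]
f=least_squares(lambda p:np.linalg.norm(B-p,axis=1)-.010,np.r_[b,.098],loss="soft_l1",f_scale=.001); print(f.x,len(B),np.sqrt((f.fun**2).mean()), o["tool_rot"].T@(f.x-o["position"]))
E
```

```text
16.3833 [ 0.5572 -0.1506  0.1431] [ 0.3352 -1.2116 -0.2564] 0.0426831441380545
[ 0.5555 -0.1508  0.0982] 739 0.0007137062031567884 [-0.0018  0.0001  0.0449]
```

drive_tool(
  rows=[
    [-0.004, 0, 0.06, 0, 0.5],
    [-0.004, 0, 0.12, 0, 0.5],
    [-0.004, 0, 0.18, 0, 0.5],
    [-0.004, 0, 0.22, 0, 0.5],
    [-0.004, 0, 0.235, 0, 0.5],
  ],
)

```text
clock: 16.85
position: [0.5526, -0.1498, 0.0457]
tool_rot: [[1.0, 0.026, -0.005], [0.026, -1.0, 0.002], [-0.005, -0.002, -1.0]]
ft_force: [-1.3, -0.2, 0.5]
opening: 0.0426
grip_force: 0.0
```

drive_tool(
  rows=[
    [0, 0, 0, 0, 0.5],
    [0, 0, 0, 0, 0.5],
    [0, 0, 0, 0, 0.5],
    [0, 0, 0, 0, 0.5],
    [0, 0, 0, 0, 0.5],
  ],
)

```text
clock: 17.27
position: [0.5561, -0.151, 0.0506]
tool_rot: [[1.0, 0.026, 0.002], [0.026, -1.0, -0.001], [0.002, 0.001, -1.0]]
ft_force: [-0.2, -0.1, 0.5]
opening: 0.0428
grip_force: 0.0
```

drive_tool(
  rows=[
    [0, 0, 0, 0, 0.6],
    [0, 0, 0, 0, 0.7],
    [0, 0, 0, 0, 0.8],
    [0, 0, 0, 0, 1],
    [0, 0, 0, 0, 1],
  ],
)

```text
clock: 17.68
position: [0.5552, -0.1508, 0.0493]
tool_rot: [[1.0, 0.026, 0.001], [0.026, -1.0, -0.0], [0.001, 0.0, -1.0]]
ft_force: [-0.0, 0.1, 1.1]
opening: 0.0166
grip_force: 58.4
```

drive_tool(
  rows=[
    [0, 0, 0, 0, 1],
    [0, 0, 0, 0, 1],
    [0, 0, 0, 0, 1],
    [0, 0, 0, 0, 1],
    [0, 0, 0, 0, 1],
  ],
)

```text
clock: 18.1
position: [0.5552, -0.1508, 0.0492]
tool_rot: [[1.0, 0.026, 0.0], [0.026, -1.0, -0.0], [0.0, 0.0, -1.0]]
ft_force: [0.6, -0.5, 0.6]
opening: 0.0165
grip_force: 58.4
```

```bash
cat > fb.py <<'E'
from h import *
np.set_printoptions(precision=4,suppress=True)
o,c,T=wrist();print(o["clock"],o["position"],o["ft_force"],o["opening"],o["grip_force"])
m=np.zeros((480,640),bool); m[:,310:334]=1
W=pts(c,m,c["T_tool_cam"]); B=W[(abs(W[:,0])<.03)&(abs(W[:,2]+.046)<.03)&(abs(W[:,1])<.0065)]
g=least_squares(lambda p:np.linalg.norm(B-p,axis=1)-.010,[0,0,-.046],loss="cauchy",f_scale=.0007)
b=o["tool_rot"]@g.x+o["position"]; h=np.array([.5555+.098,.0863])
a=np.arctan2(b[2]-h[1],h[0]-b[0]);F=o["ft_force"]
print("ball tool",g.x,len(B),"med res",np.median(abs(g.fun)),"world",b,"open",np.degrees(a)-7,"r",np.hypot(b[2]-h[1],h[0]-b[0]),"Fradial in",F[0]*np.cos(a)-F[2]*np.sin(a),"Ftan",F[0]*np.sin(a)+F[2]*np.cos(a))
E
python3 fb.py
```

```text
18.1 [ 0.5552 -0.1508  0.0492] [ 0.5726 -0.4622  0.5903] 0.01647423942595071 58.39778244495392
ball tool [ 0.0004  0.0002 -0.0486] 2085 med res 0.0007914796822256175 world [ 0.5555 -0.1509  0.0978] open -0.3141519277773659 r 0.09867625293286852 Fradial in 0.4999787535074683 Ftan 0.6529273081497786
```

drive_tool(
  rows=[
    [0.0015, 0, -0.0106, 0, 1],
    [0.0035, 0, -0.0212, 0, 1],
    [0.006, 0, -0.0318, 0, 1],
    [0.0089, 0, -0.0421, 0, 1],
    [0.0089, 0, -0.0421, 0, 1],
  ],
)

```text
clock: 18.57
position: [0.5585, -0.1505, 0.0666]
tool_rot: [[1.0, 0.026, -0.0], [0.026, -1.0, 0.0], [-0.0, -0.0, -1.0]]
ft_force: [1.8, 0.2, -2.5]
opening: 0.0172
grip_force: 58.5
```

```bash
python3 fb.py
```

```text
18.5667 [ 0.5585 -0.1505  0.0666] [ 1.8118  0.2269 -2.4917] 0.017163711622379903 58.470128774642944
ball tool [ 0.0005  0.0003 -0.0482] 2168 med res 0.0008591231203662576 world [ 0.559  -0.1508  0.1148] open 9.759643455329773 r 0.09868192931453837 Fradial in 2.453356650556133 Ftan -1.8634450561537956
```

Good; follow on to 20°, then 30°, checking slip.

drive_tool(
  rows=[
    [0.004, 0, -0.01, 0, 1],
    [0.008, 0, -0.02, 0, 1],
    [0.012, 0, -0.03, 0, 1],
    [0.017, 0, -0.0395, 0, 1],
    [0.017, 0, -0.0395, 0, 1],
  ],
)

```text
clock: 19.03
position: [0.565, -0.1503, 0.0826]
tool_rot: [[1.0, 0.026, -0.001], [0.026, -1.0, 0.0], [-0.001, -0.0, -1.0]]
ft_force: [-1.7, -1.2, -1.6]
opening: 0.0169
grip_force: 58.4
```

```bash
python3 fb.py
```

```text
19.0333 [ 0.565  -0.1503  0.0826] [-1.6781 -1.2469 -1.5907] 0.016860032040687076 58.431928753852844
ball tool [-0.      0.0003 -0.0475] 2218 med res 0.0008958830310158246 world [ 0.565  -0.1507  0.13  ] open 19.3174702998131 r 0.09868072033023031 Fradial in -0.7989270525465032 Ftan -2.169834551320517
```

drive_tool(
  rows=[
    [0.005, 0, -0.0095, 0, 1],
    [0.0105, 0, -0.0188, 0, 1],
    [0.0165, 0, -0.0278, 0, 1],
    [0.0228, 0, -0.0365, 0, 1],
    [0.0228, 0, -0.0365, 0, 1],
  ],
)

```text
clock: 19.5
position: [0.5759, -0.1502, 0.0976]
tool_rot: [[1.0, 0.026, 0.002], [0.026, -1.0, -0.0], [0.002, 0.0, -1.0]]
ft_force: [-0.5, 0.1, -3.2]
opening: 0.0168
grip_force: 58.5
```

```bash
python3 fb.py
```

```text
19.5 [ 0.5759 -0.1502  0.0976] [-0.4758  0.1401 -3.1654] 0.016810211935579588 58.50781559944153
ball tool [-0.0021  0.0003 -0.0468] 2381 med res 0.0013598061616033955 world [ 0.5737 -0.1506  0.1444] open 29.060368281353334 r 0.09868033458938645 Fradial in 1.4786506228931693 Ftan -2.8389968468077464
```

drive_tool(
  rows=[
    [0.0065, 0, -0.0085, 0, 1],
    [0.0137, 0, -0.0166, 0, 1],
    [0.021, 0, -0.0245, 0, 1],
    [0.0288, 0, -0.032, 0, 1],
    [0.0288, 0, -0.032, 0, 1],
  ],
)

```text
clock: 19.97
position: [0.5873, -0.15, 0.1101]
tool_rot: [[1.0, 0.026, 0.002], [0.026, -1.0, -0.0], [0.002, 0.0, -1.0]]
ft_force: [1.0, -0.0, -4.8]
opening: 0.0168
grip_force: 58.5
```

```bash
python3 fb.py
```

```text
19.9667 [ 0.5873 -0.15    0.1101] [ 1.0063 -0.0451 -4.804 ] 0.016756447493736226 58.51389169692993
ball tool [-0.0034  0.0002 -0.046 ] 2570 med res 0.003644098896438316 world [ 0.5838 -0.1503  0.1561] open 38.0317837435348 r 0.09863537508939212 Fradial in 4.109986125569788 Ftan -2.6830926042538494
```

drive_tool(
  rows=[
    [0.009, 0, -0.0055, 0, 1],
    [0.0175, 0, -0.012, 0, 1],
    [0.0265, 0, -0.0185, 0, 1],
    [0.0355, 0, -0.0245, 0, 1],
    [0.0355, 0, -0.0245, 0, 1],
  ],
)

```text
clock: 20.43
position: [0.6018, -0.1498, 0.1195]
tool_rot: [[1.0, 0.025, 0.003], [0.025, -1.0, -0.001], [0.003, 0.001, -1.0]]
ft_force: [1.8, -1.8, -5.4]
opening: 0.0167
grip_force: 58.7
```

```bash
python3 fb.py; python3 - <<'E'
from h import *
o,c,T=wrist(); s=read_camera("side");f=s["frame"]
P=np.r_[.61,-.15,.13,1];M=np.linalg.inv(s["extrinsics"])@P;u,v=int(M[0]/M[2]*s["fx"]+s["cx"]),int(M[1]/M[2]*s["fy"]+s["cy"])
cv2.imwrite("pics/w7.png",np.hstack([cv2.resize(c["frame"][180:430,195:445],(400,400)),cv2.resize(f[v-60:v+60,u-60:u+60],(400,400),interpolation=cv2.INTER_CUBIC)])[...,::-1])
E
```

```text
20.4333 [ 0.6018 -0.1498  0.1195] [ 1.7577 -1.7969 -5.4454] 0.016729073785168476 58.702876567840576
ball tool [-0.0072  0.0001 -0.046 ] 2193 med res 0.0011363129633797826 world [ 0.5945 -0.1501  0.1655] open 46.31505223751922 r 0.09873976954610837 Fradial in 5.416903670409074 Ftan -1.8435508942640633
```

View pics/w7.png

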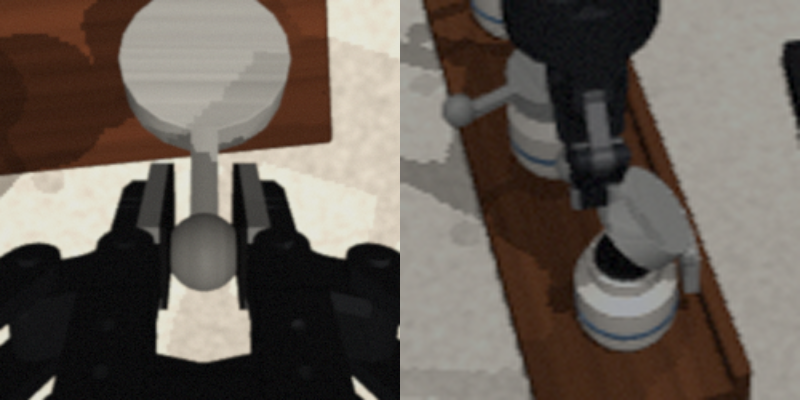

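drive_tool(
  rows=[
    [-0.0155, 0, 0.011, 0, 1],
    [-0.03, 0, 0.0215, 0, 1],
    [-0.0435, 0, 0.033, 0, 1],
    [-0.0545, 0, 0.0445, 0, 1],
    [-0.0643, 0, 0.0565, 0, 1],
  ],
)

```text
clock: 21.0
position: [0.5795, -0.1504, 0.0977]
tool_rot: [[1.0, 0.025, 0.012], [0.025, -1.0, -0.001], [0.012, 0.001, -1.0]]
ft_force: [3.3, -2.9, -0.2]
opening: 0.0169
grip_force: 60.0
```

drive_tool(
  rows=[
    [-0.0095, 0, 0.0145, 0, 1],
    [-0.018, 0, 0.0295, 0, 1],
    [-0.0265, 0, 0.045, 0, 1],
    [-0.033, 0, 0.06, 0, 1],
    [-0.0395, 0, 0.076, 0, 1],
  ],
)

```text
clock: 21.42
position: [0.557, -0.1505, 0.0656]
tool_rot: [[1.0, 0.026, -0.003], [0.026, -1.0, 0.0], [-0.003, -0.0, -1.0]]
ft_force: [-2.8, 0.9, 2.8]
opening: 0.0166
grip_force: 59.3
```

```bash
python3 fb.py
```

```text
21.4167 [ 0.557  -0.1505  0.0656] [-2.7841  0.9321  2.8205] 0.01655569550790045 59.346009492874146
ball tool [ 0.0023  0.0004 -0.0444] 1988 med res 0.0007761032505851119 world [ 0.5594 -0.1508  0.11  ] open 7.124671982651368 r 0.09702992011810531 Fradial in -3.3882120323032403 Ftan 2.055775504110396
```

drive_tool(
  rows=[
    [-0.002, 0, 0.009, 0, 1],
    [-0.004, 0, 0.018, 0, 1],
    [-0.005, 0, 0.027, 0, 1],
    [-0.005, 0, 0.027, 0, 0.6],
    [-0.005, 0, 0.027, 0, 0.5],
  ],
)

```text
clock: 21.88
position: [0.556, -0.1504, 0.0543]
tool_rot: [[1.0, 0.025, -0.001], [0.025, -1.0, 0.001], [-0.001, -0.001, -1.0]]
ft_force: [-0.1, 0.6, -0.5]
opening: 0.0397
grip_force: 0.0
```

drive_tool(
  rows=[
    [0, 0, 0, 0, 0.5],
    [0, 0, 0, 0, 0.5],
    [0, 0, 0, 0, 0.5],
    [0, 0, 0, 0, 0.5],
    [0, 0, 0, 0, 0.5],
  ],
)

```text
clock: 22.3
position: [0.5569, -0.1506, 0.0553]
tool_rot: [[1.0, 0.026, 0.0], [0.026, -1.0, -0.0], [0.0, 0.0, -1.0]]
ft_force: [-0.3, -0.6, 0.4]
opening: 0.0426
grip_force: 0.0
```

```bash
python3 fb.py
```

```text
22.3 [ 0.5569 -0.1506  0.0553] [-0.3026 -0.6137  0.3821] 0.0426443155406113 0.0
ball tool [-0.0014  0.0002 -0.0429] 2055 med res 0.0008851392292960579 world [ 0.5555 -0.1508  0.0982] open -0.05900283304477316 r 0.09871844852445588 Fradial in -0.34659968699107746 Ftan 0.34275960501811986
```

drive_tool(
  rows=[
    [-0.01, 0, 0.006, 0, 0.5],
    [-0.019, 0, 0.0125, 0, 0.5],
    [-0.019, 0, 0.0125, 0, 0.5],
    [-0.019, 0, 0.0125, 0, 0.5],
    [-0.019, 0, 0.0125, 0, 0.5],
  ],
)

```text
clock: 22.77
position: [0.5489, -0.1508, 0.05]
tool_rot: [[1.0, 0.026, -0.0], [0.026, -1.0, 0.0], [-0.0, -0.0, -1.0]]
ft_force: [-0.9, 0.3, 0.6]
opening: 0.0429
grip_force: 0.0
```

drive_tool(
  rows=[
    [0, 0, 0, 0, 0.6],
    [0, 0, 0, 0, 0.7],
    [0, 0, 0, 0, 0.8],
    [0, 0, 0, 0, 1],
    [0, 0, 0, 0, 1],
  ],
)

```text
clock: 23.18
position: [0.5492, -0.1509, 0.0503]
tool_rot: [[1.0, 0.026, 0.0], [0.026, -1.0, -0.0], [0.0, 0.0, -1.0]]
ft_force: [-0.2, -1.0, 1.5]
opening: 0.0167
grip_force: 58.4
```

drive_tool(
  rows=[
    [0, 0, 0, 0, 1],
    [0, 0, 0, 0, 1],
    [0.0015, 0, -0.0106, 0, 1],
    [0.0035, 0, -0.0212, 0, 1],
    [0.0055, 0, -0.03, 0, 1],
  ],
)

```text
clock: 23.6
position: [0.5514, -0.1507, 0.0624]
tool_rot: [[1.0, 0.026, 0.0], [0.026, -1.0, -0.0], [0.0, 0.0, -1.0]]
ft_force: [2.9, 0.1, -3.0]
opening: 0.0166
grip_force: 58.5
```

```bash
python3 fb.py
```

```text
23.6 [ 0.5514 -0.1507  0.0624] [ 2.8794  0.1328 -2.9628] 0.01663570071554077 58.47194194793701
ball tool [ 0.0063  0.0002 -0.0476] 1869 med res 0.0006086158189982961 world [ 0.5576 -0.1508  0.11  ] open 6.890451547533871 r 0.09876409238347422 Fradial in 3.5064402484824306 Ftan -2.1849498405728496
```

drive_tool(
  rows=[
    [0.0045, 0, -0.013, 0, 1],
    [0.009, 0, -0.026, 0, 1],
    [0.0145, 0, -0.0395, 0, 1],
    [0.0205, 0, -0.052, 0, 1],
    [0.0265, 0, -0.061, 0, 1],
  ],
)

```text
clock: 24.07
position: [0.5609, -0.1503, 0.087]
tool_rot: [[1.0, 0.026, -0.002], [0.026, -1.0, 0.0], [-0.002, -0.0, -1.0]]
ft_force: [-4.5, 0.2, -1.1]
opening: 0.0165
grip_force: 58.4
```

drive_tool(
  rows=[
    [0.0055, 0, -0.0092, 0, 1],
    [0.0115, 0, -0.0181, 0, 1],
    [0.0172, 0, -0.0271, 0, 1],
    [0.024, 0, -0.0352, 0, 1],
    [0.024, 0, -0.0352, 0, 1],
  ],
)

```text
clock: 24.48
position: [0.5733, -0.1505, 0.1017]
tool_rot: [[1.0, 0.025, 0.003], [0.025, -1.0, -0.001], [0.003, 0.001, -1.0]]
ft_force: [1.5, -1.0, -3.7]
opening: 0.0166
grip_force: 58.5
```

```bash
python3 fb.py
```

```text
24.4833 [ 0.5733 -0.1505  0.1017] [ 1.4878 -1.0496 -3.6721] 0.016637899389839037 58.50750982761383
ball tool [ 0.0014 -0.     -0.0438] 2122 med res 0.0009575277739442929 world [ 0.5746 -0.1504  0.1455] open 29.86759548777622 r 0.09865786293665524 Fradial in 3.393403280969099 Ftan -2.0451668327869337
```

drive_tool(
  rows=[
    [0.0062, 0, -0.008, 0, 1],
    [0.013, 0, -0.016, 0, 1],
    [0.02, 0, -0.0235, 0, 1],
    [0.027, 0, -0.03, 0, 1],
    [0.027, 0, -0.03, 0, 1],
  ],
)

```text
clock: 24.95
position: [0.5839, -0.15, 0.113]
tool_rot: [[1.0, 0.026, 0.002], [0.026, -1.0, -0.0], [0.002, 0.0, -1.0]]
ft_force: [4.8, -1.1, -8.0]
opening: 0.0163
grip_force: 58.6
```

```bash
python3 fb.py
```

```text
24.95 [ 0.5839 -0.15    0.113 ] [ 4.816  -1.0851 -7.9564] 0.01630493914927639 58.62276256084442
ball tool [-0.0016  0.0003 -0.0416] 2282 med res 0.001546975090484153 world [ 0.5822 -0.1504  0.1545] open 36.74749237043994 r 0.09868895980268885 Fradial in 8.980755876888745 Ftan -2.41753997798394
```

drive_tool(
  rows=[
    [0.012, 0, -0.003, 0, 1],
    [0.022, 0, -0.009, 0, 1],
    [0.033, 0, -0.015, 0, 1],
    [0.043, 0, -0.021, 0, 1],
    [0.054, 0, -0.026, 0, 1],
  ],
)

```text
clock: 25.42
position: [0.6058, -0.1497, 0.1235]
tool_rot: [[1.0, 0.026, 0.003], [0.026, -1.0, -0.001], [0.003, 0.001, -1.0]]
ft_force: [-0.7, 0.0, 1.0]
opening: 0.0129
grip_force: 70.8
```

```bash
python3 fb.py
```

```text
25.4167 [ 0.6058 -0.1497  0.1235] [-0.746   0.0126  0.9677] 0.012921088789010963 70.84870934486389
ball tool [-0.0123  0.     -0.0405] 1835 med res 0.0008031605320536865 world [ 0.5934 -0.15    0.164 ] open 45.27333233012992 r 0.09828593615084663 Fradial in -1.221890604564373 Ftan 0.0020660048113866347
```

drive_tool(
  rows=[
    [-0.022, 0, 0.004, 0, 1],
    [-0.042, 0, 0.015, 0, 1],
    [-0.062, 0, 0.033, 0, 1],
    [-0.08, 0, 0.052, 0, 1],
    [-0.096, 0, 0.075, 0, 1],
  ],
)

```text
clock: 25.88
position: [0.5642, -0.1504, 0.0924]
tool_rot: [[1.0, 0.025, -0.0], [0.025, -1.0, 0.0], [-0.0, -0.0, -1.0]]
ft_force: [0.1, -0.1, 0.1]
opening: -0.0001
grip_force: 0.0
```

```bash
python3 fb.py
```

```text
25.8833 [ 0.5642 -0.1504  0.0924] [ 0.087  -0.0873  0.0869] -0.00011828058783961618 0.0
ball tool [ 0.0021  0.0001 -0.0565] 2134 med res 0.003042206691008034 world [ 0.5663 -0.1504  0.1489] open 28.655703430810014 r 0.10734392559073547 Fradial in 0.0200650131200893 Ftan 0.12132935894110887
```

drive_tool(
  rows=[
    [0, 0, 0, 0, 1],
    [0, 0, 0, 0, 1],
    [0, 0, 0, 0, 1],
    [0, 0, 0, 0, 1],
    [0, 0, 0, 0, 1],
  ],
)

```text
clock: 26.35
position: [0.5662, -0.1505, 0.0936]
tool_rot: [[1.0, 0.026, 0.001], [0.026, -1.0, -0.0], [0.001, 0.0, -1.0]]
ft_force: [-0.2, -0.4, -0.6]
opening: -0.0001
grip_force: 0.0
```

```bash
python3 fb.py
```

```text
26.35 [ 0.5662 -0.1505  0.0936] [-0.2005 -0.4268 -0.6443] -0.0001475066886351068 0.0
ball tool [ 0.0021  0.0001 -0.0565] 2152 med res 0.0032656903631953973 world [ 0.5682 -0.1505  0.1501] open 29.804427513879872 r 0.10652695804648431 Fradial in 0.22547048023530009 Ftan -0.6360460340517823
```

drive_tool(
  rows=[
    [0, 0, 0, 0, 1],
    [0, 0, 0, 0, 1],
    [0, 0, 0, 0, 1],
    [0, 0, 0, 0, 1],
    [0, 0, 0, 0, 1],
  ],
)

```text
clock: 26.82
position: [0.5654, -0.1504, 0.093]
tool_rot: [[1.0, 0.026, 0.0], [0.026, -1.0, 0.0], [0.0, -0.0, -1.0]]
ft_force: [-0.0, -0.7, 0.0]
opening: -0.0
grip_force: 0.0
```

```bash
python3 fb.py
```

```text
26.8167 [ 0.5654 -0.1504  0.093 ] [-0.0234 -0.7354  0.0395] -3.307758003384724e-05 0.0
ball tool [ 0.0021  0.0002 -0.0564] 2138 med res 0.003125380389459108 world [ 0.5675 -0.1505  0.1494] open 29.28073946975499 r 0.10664872115070084 Fradial in -0.04228055543038314 Ftan 0.01797037996529388
```

drive_tool(
  rows=[
    [0, 0, -0.08, 0, 1],
    [0, 0, -0.13, 0, 0.5],
    [-0.046, 0, -0.13, 0, 0.5],
    [-0.046, 0, -0.13, 0, 0.5],
    [-0.046, 0, -0.13, 0, 0.5],
  ],
)

```text
clock: 27.28
position: [0.5466, -0.1508, 0.145]
tool_rot: [[1.0, 0.025, 0.0], [0.025, -1.0, 0.0], [0.0, -0.0, -1.0]]
ft_force: [0.1, -0.3, -0.2]
opening: 0.0431
grip_force: 0.0
```

drive_tool(
  rows=[
    [0, 0, 0.06, 0, 0.5],
    [0, 0, 0.12, 0, 0.5],
    [0, 0, 0.18, 0, 0.5],
    [0, 0, 0.22, 0, 0.5],
    [0, 0, 0.244, 0, 0.5],
  ],
)

```text
clock: 27.7
position: [0.5448, -0.15, 0.0436]
tool_rot: [[1.0, 0.026, -0.005], [0.026, -1.0, 0.002], [-0.005, -0.002, -1.0]]
ft_force: [-0.2, -0.6, -0.3]
opening: 0.0427
grip_force: 0.0
```

drive_tool(
  rows=[
    [0, 0, 0, 0, 0.5],
    [0, 0, 0, 0, 0.5],
    [0, 0, 0, 0, 0.5],
    [0, 0, 0, 0, 0.5],
    [0, 0, 0, 0, 0.5],
  ],
)

```text
clock: 28.12
position: [0.5483, -0.1512, 0.0489]
tool_rot: [[1.0, 0.026, 0.003], [0.026, -1.0, -0.001], [0.003, 0.001, -1.0]]
ft_force: [0.3, -0.7, 0.1]
opening: 0.0427
grip_force: 0.0
```

```bash
python3 fb.py
```

```text
28.1167 [ 0.5483 -0.1512  0.0489] [ 0.3071 -0.6776  0.0759] 0.04267344818886559 0.0
ball tool [ 0.0073 -0.0001 -0.0494] 1799 med res 0.0005613717068423084 world [ 0.5555 -0.1509  0.0983] open -0.035618788133262136 r 0.09875961096980253 Fradial in 0.2956319513735471 Ftan 0.11259111380258363
```

drive_tool(
  rows=[
    [0, 0, 0, 0, 0.6],
    [0, 0, 0, 0, 0.75],
    [0, 0, 0, 0, 1],
    [0, 0, 0, 0, 1],
    [0, 0, 0, 0, 1],
  ],
)

```text
clock: 28.58
position: [0.5472, -0.151, 0.0476]
tool_rot: [[1.0, 0.026, 0.0], [0.026, -1.0, -0.0], [0.0, 0.0, -1.0]]
ft_force: [0.1, 0.3, 1.3]
opening: 0.0167
grip_force: 58.4
```

drive_tool(
  rows=[
    [0.0015, 0, -0.0106, 0, 1],
    [0.0035, 0, -0.0212, 0, 1],
    [0.006, 0, -0.0318, 0, 1],
    [0.0089, 0, -0.0421, 0, 1],
    [0.0125, 0, -0.0525, 0, 1],
  ],
)

```text
clock: 29.0
position: [0.5515, -0.1507, 0.0684]
tool_rot: [[1.0, 0.026, -0.001], [0.026, -1.0, 0.0], [-0.001, -0.0, -1.0]]
ft_force: [0.3, -1.0, -3.3]
opening: 0.0164
grip_force: 58.4
```

```bash
python3 fb.py
```

```text
29.0 [ 0.5515 -0.1507  0.0684] [ 0.3364 -1.0356 -3.3421] 0.016438632045463374 58.44769299030304
ball tool [ 0.0084  0.0003 -0.0496] 1820 med res 0.000604579939136823 world [ 0.56   -0.1508  0.118 ] open 11.746848971015893 r 0.09874216469345105 Fradial in 1.39262558397968 Ftan -3.056699470109595
```

drive_tool(
  rows=[
    [0, 0, 0, 0, 1],
    [0, 0, 0, 0, 1],
    [0, 0, 0, 0, 1],
    [0, 0, 0, 0, 1],
    [0, 0, 0, 0, 1],
  ],
)

```text
clock: 29.47
position: [0.5512, -0.1507, 0.068]
tool_rot: [[1.0, 0.026, -0.002], [0.026, -1.0, 0.0], [-0.002, -0.0, -1.0]]
ft_force: [-2.7, -1.4, -1.4]
opening: 0.0167
grip_force: 58.5
```

```bash
python3 fb.py
```

```text
29.4667 [ 0.5512 -0.1507  0.068 ] [-2.6789 -1.3897 -1.4045] 0.01670010832865143 58.46665441989899
ball tool [ 0.0085  0.0003 -0.0495] 1816 med res 0.0005844049245321697 world [ 0.5598 -0.1508  0.1175] open 11.407122363456022 r 0.09876385342272057 Fradial in -2.0983595088616305 Ftan -2.1785770145022845
```

drive_tool(
  rows=[
    [0, 0, 0, 0, 1],
    [0, 0, 0, 0, 1],
    [0, 0, 0, 0, 1],
    [0, 0, 0, 0, 1],
    [0, 0, 0, 0, 1],
  ],
)

```text
clock: 29.93
position: [0.5514, -0.1507, 0.0682]
tool_rot: [[1.0, 0.026, -0.001], [0.026, -1.0, 0.0], [-0.001, -0.0, -1.0]]
ft_force: [-4.1, -1.3, -0.7]
opening: 0.0164
grip_force: 58.5
```

```bash
python3 fb.py
```

```text
29.9333 [ 0.5514 -0.1507  0.0682] [-4.137  -1.2703 -0.6544] 0.01641263365271668 58.47849369049072
ball tool [ 0.0084  0.0003 -0.0495] 1824 med res 0.0005565053556535271 world [ 0.5599 -0.1507  0.1177] open 11.546757817336005 r 0.09874620204467345 Fradial in -3.7139421575221077 Ftan -1.9362968379754644
```

drive_tool(
  rows=[
    [0.004, 0, -0.01, 0, 1],
    [0.0085, 0, -0.02, 0, 1],
    [0.013, 0, -0.0295, 0, 1],
    [0.018, 0, -0.039, 0, 1],
    [0.0231, 0, -0.0482, 0, 1],
  ],
)

```text
clock: 30.4
position: [0.5604, -0.1504, 0.0881]
tool_rot: [[1.0, 0.026, -0.002], [0.026, -1.0, 0.0], [-0.002, -0.0, -1.0]]
ft_force: [-7.3, -2.0, 0.7]
opening: 0.0162
grip_force: 58.4
```

```bash
python3 fb.py
```

```text
30.4 [ 0.5604 -0.1504  0.0881] [-7.3132 -1.9684  0.6674] 0.016194957985730136 58.371039032936096
ball tool [ 0.0085  0.0004 -0.0489] 1894 med res 0.0006160850555492862 world [ 0.569  -0.1506  0.137 ] open 23.950598975147436 r 0.09854087752114472 Fradial in -6.615177639095089 Ftan -3.18880682975564
```

drive_tool(
  rows=[
    [0.0035, 0, -0.0095, 0, 1],
    [0.009, 0, -0.018, 0, 1],
    [0.0155, 0, -0.0265, 0, 1],
    [0.0225, 0, -0.0345, 0, 1],
    [0.0295, 0, -0.042, 0, 1],
  ],
)

```text
clock: 30.87
position: [0.5749, -0.1504, 0.1062]
tool_rot: [[1.0, 0.026, 0.004], [0.026, -1.0, -0.0], [0.004, 0.001, -1.0]]
ft_force: [0.2, -0.2, 0.9]
opening: 0.0006
grip_force: 0.0
```

```bash
python3 fb.py
```

```text
30.8667 [ 0.5749 -0.1504  0.1062] [ 0.1882 -0.1749  0.8979] 0.0006430743856460427 0.0
ball tool [ 0.0204  0.0002 -0.0606] 2613 med res 0.0021187015510480307 world [ 0.595  -0.15    0.1668] open 47.01632458276145 r 0.09953949160874953 Fradial in -0.6160119138600035 Ftan 0.6798922973339733
```

drive_tool(
  rows=[
    [0, 0, -0.05, 0, 1],
    [-0.02, 0, -0.1, 0, 0.5],
    [-0.0585, 0, -0.1, 0, 0.5],
    [-0.0585, 0, -0.1, 0, 0.5],
    [-0.0585, 0, -0.1, 0, 0.5],
  ],
)

```text
clock: 31.33
position: [0.5509, -0.1508, 0.1454]
tool_rot: [[1.0, 0.025, 0.003], [0.025, -1.0, -0.0], [0.003, 0.0, -1.0]]
ft_force: [-0.5, 0.3, -0.7]
opening: 0.0428
grip_force: 0.0
```

drive_tool(
  rows=[
    [0, 0, 0.06, 0, 0.5],
    [0, 0, 0.12, 0, 0.5],
    [0, 0, 0.18, 0, 0.5],
    [0, 0, 0.22, 0, 0.5],
    [0, 0, 0.244, 0, 0.5],
  ],
)

```text
clock: 31.75
position: [0.5485, -0.1499, 0.0436]
tool_rot: [[1.0, 0.026, -0.003], [0.026, -1.0, 0.002], [-0.003, -0.002, -1.0]]
ft_force: [-1.4, 0.3, 0.7]
opening: 0.0427
grip_force: 0.0
```

drive_tool(
  rows=[
    [0, 0, 0, 0, 0.5],
    [0, 0, 0, 0, 0.5],
    [0, 0, 0, 0, 0.5],
    [0, 0, 0, 0, 0.5],
    [0, 0, 0, 0, 0.5],
  ],
)

```text
clock: 32.17
position: [0.551, -0.1512, 0.0484]
tool_rot: [[1.0, 0.026, 0.003], [0.026, -1.0, -0.001], [0.003, 0.001, -1.0]]
ft_force: [0.2, 0.5, 0.5]
opening: 0.0428
grip_force: 0.0
```

```bash
cat >> fb.py <<'E'
import sys
h0=np.array([.5555+.098,.0863]); r=.09873; k=7000.
if len(sys.argv)>1:
    a0=np.degrees(a)-7; a1=float(sys.argv[1])
    for q in np.linspace(a0,a1,6)[1:]:
        t=np.radians(q+7); tb=np.array([h0[0]-r*np.cos(t),h0[1]+r*np.sin(t)])
        d=(tb-b[[0,2]])+F[[0,2]]/k
        print(round(q,1),"rows",round(d[0]/.4,4),round(-d[1]/.4,4))
E
python3 fb.py
```

```text
32.1667 [ 0.551  -0.1512  0.0484] [0.2033 0.4906 0.4706] 0.04278533106803296 0.0
ball tool [ 0.0046 -0.0001 -0.0499] 1919 med res 0.0006483392293577216 world [ 0.5555 -0.1509  0.0983] open -0.024513785102253216 r 0.09873017290861645 Fradial in 0.14461186298504505 Ftan 0.49183253518736886
```

drive_tool(
  rows=[
    [0, 0, 0, 0, 0.6],
    [0, 0, 0, 0, 0.75],
    [0, 0, 0, 0, 1],
    [0, 0, 0, 0, 1],
    [0, 0, 0, 0, 1],
  ],
)

```text
clock: 32.63
position: [0.5499, -0.1509, 0.0471]
tool_rot: [[1.0, 0.026, 0.0], [0.026, -1.0, -0.0], [0.0, 0.0, -1.0]]
ft_force: [0.2, -1.2, -0.0]
opening: 0.0165
grip_force: 58.4
```

drive_tool(
  rows=[
    [0.0015, 0, -0.0106, 0, 1],
    [0.0035, 0, -0.0212, 0, 1],
    [0.006, 0, -0.0318, 0, 1],
    [0.0089, 0, -0.0421, 0, 1],
    [0.0125, 0, -0.0525, 0, 1],
  ],
)

```text
clock: 33.05
position: [0.5542, -0.1506, 0.0679]
tool_rot: [[1.0, 0.026, -0.001], [0.026, -1.0, 0.0], [-0.001, -0.0, -1.0]]
ft_force: [0.3, -0.8, -3.1]
opening: 0.0167
grip_force: 58.4
```

```bash
python3 fb.py 24
```

```text
33.05 [ 0.5542 -0.1506  0.0679] [ 0.3137 -0.7998 -3.1335] 0.01665371487631371 58.44709038734436
ball tool [ 0.0057  0.0003 -0.0501] 1970 med res 0.0006627258635847821 world [ 0.56   -0.1508  0.118 ] open 11.754498014921687 r 0.09873929378665876 Fradial in 1.3044642139311997 Ftan -2.866231775340273
14.2 rows 0.0037 -0.0088
16.7 rows 0.0078 -0.0185
19.1 rows 0.0122 -0.0281
21.6 rows 0.017 -0.0375
24.0 rows 0.0223 -0.0466
```

drive_tool(
  rows=[
    [0.0033, 0, -0.0092, 0, 1],
    [0.007, 0, -0.019, 0, 1],
    [0.011, 0, -0.0285, 0, 1],
    [0.0155, 0, -0.038, 0, 1],
    [0.0205, 0, -0.047, 0, 1],
  ],
)

```text
clock: 33.52
position: [0.5623, -0.1504, 0.0869]
tool_rot: [[1.0, 0.026, -0.002], [0.026, -1.0, 0.0], [-0.001, -0.0, -1.0]]
ft_force: [-1.1, -0.7, -2.1]
opening: 0.0166
grip_force: 58.4
```

```bash
python3 fb.py 34
```

```text
33.5167 [ 0.5623 -0.1504  0.0869] [-1.119  -0.7038 -2.0747] 0.016550796630697133 58.439462184906006
ball tool [ 0.0055  0.0005 -0.0484] 2009 med res 0.0006608984173169536 world [ 0.5678 -0.1507  0.1352] open 22.732835328753037 r 0.09864279247892276 Fradial in 0.05728807485381393 Ftan -2.3565502531334035
25.0 rows 0.0044 -0.0077
27.2 rows 0.0097 -0.0158
29.5 rows 0.0153 -0.0237
31.7 rows 0.0212 -0.0314
34.0 rows 0.0275 -0.0389
```

drive_tool(
  rows=[
    [0.005, 0, -0.0083, 0, 1],
    [0.0103, 0, -0.0164, 0, 1],
    [0.0158, 0, -0.0243, 0, 1],
    [0.0217, 0, -0.032, 0, 1],
    [0.028, 0, -0.0395, 0, 1],
  ],
)

```text
clock: 33.98
position: [0.5747, -0.1501, 0.1028]
tool_rot: [[1.0, 0.026, 0.001], [0.026, -1.0, -0.0], [0.001, 0.0, -1.0]]
ft_force: [0.3, 0.0, -3.2]
opening: 0.0168
grip_force: 58.5
```

```bash
python3 fb.py 43
```

```text
33.9833 [ 0.5747 -0.1501  0.1028] [ 0.3075  0.0492 -3.1709] 0.01682059356311736 58.47946286201477
ball tool [ 0.003   0.0003 -0.0466] 2134 med res 0.0008476197216675703 world [ 0.5776 -0.1504  0.1494] open 32.76039898803372 r 0.09870588351224174 Fradial in 2.264477941848844 Ftan -2.2408926019961726
34.8 rows 0.0058 -0.0056
36.9 rows 0.0118 -0.0121
38.9 rows 0.018 -0.0183
41.0 rows 0.0245 -0.0243
43.0 rows 0.0311 -0.0301
```

drive_tool(
  rows=[
    [0.0062, 0, -0.006, 0, 1],
    [0.0123, 0, -0.0125, 0, 1],
    [0.0185, 0, -0.0187, 0, 1],
    [0.025, 0, -0.0247, 0, 1],
    [0.0317, 0, -0.0305, 0, 1],
  ],
)

```text
clock: 34.45
position: [0.5875, -0.1498, 0.1147]
tool_rot: [[1.0, 0.026, 0.001], [0.026, -1.0, 0.0], [0.001, -0.0, -1.0]]
ft_force: [1.2, -0.2, -7.0]
opening: 0.0169
grip_force: 58.5
```

```bash
python3 fb.py 51
```

```text
34.45 [ 0.5875 -0.1498  0.1147] [ 1.2108 -0.2113 -7.024 ] 0.016866540778790372 58.539188504219055
ball tool [-0.0001  0.0005 -0.0449] 2360 med res 0.0019670560231551575 world [ 0.5873 -0.1502  0.1596] open 40.93527972105313 r 0.09877552240753315 Fradial in 6.0257353195626155 Ftan -3.8069311880815975
42.9 rows 0.007 -0.0031
45.0 rows 0.0138 -0.0086
47.0 rows 0.0207 -0.0138
49.0 rows 0.0278 -0.0188
51.0 rows 0.0351 -0.0235
```

drive_tool(
  rows=[
    [0.007, 0, -0.004, 0, 1],
    [0.0138, 0, -0.0094, 0, 1],
    [0.0207, 0, -0.0146, 0, 1],
    [0.0278, 0, -0.0196, 0, 1],
    [0.0351, 0, -0.0243, 0, 1],
  ],
)

```text
clock: 34.92
position: [0.6013, -0.1494, 0.1241]
tool_rot: [[1.0, 0.026, 0.0], [0.026, -1.0, 0.0], [0.0, -0.0, -1.0]]
ft_force: [3.0, -1.0, -9.8]
opening: 0.0168
grip_force: 58.6
```

```bash
python3 fb.py 57
```

```text
34.9167 [ 0.6013 -0.1494  0.1241] [ 2.9711 -1.0127 -9.8081] 0.01682365553555521 58.60997557640076
ball tool [-0.0045  0.0005 -0.0433] 1921 med res 0.0007988257650091545 world [ 0.5968 -0.1501  0.1673] open 48.026734852167856 r 0.09885767378842905 Fradial in 9.7399898178298 Ftan -3.1873501988549573
49.8 rows 0.0076 -0.0006
51.6 rows 0.0142 -0.0047
53.4 rows 0.0208 -0.0086
55.2 rows 0.0276 -0.0123
57.0 rows 0.0345 -0.0158
```

drive_tool(
  rows=[
    [0.0015, 0, 0.002, 0, 1],
    [0.003, 0, 0.004, 0, 1],
    [0.003, 0, 0.004, 0, 1],
    [0.003, 0, 0.004, 0, 1],
    [0.003, 0, 0.004, 0, 1],
  ],
)

```text
clock: 35.38
position: [0.6015, -0.1495, 0.1234]
tool_rot: [[1.0, 0.026, -0.0], [0.026, -1.0, -0.0], [-0.0, 0.0, -1.0]]
ft_force: [-3.4, -0.2, 0.6]
opening: 0.0163
grip_force: 59.6
```

```bash
python3 fb.py 54
```

```text
35.3833 [ 0.6015 -0.1495  0.1234] [-3.3624 -0.1712  0.609 ] 0.016345469461883262 59.55975830554962
ball tool [-0.0047  0.0005 -0.0433] 1932 med res 0.0007866890480936126 world [ 0.5969 -0.1501  0.1668] open 47.86481934556654 r 0.09839396812639094 Fradial in -2.433173007056859 Ftan -2.39929385386816
49.1 rows 0.0027 -0.0039
50.3 rows 0.0071 -0.0068
51.5 rows 0.0116 -0.0096
52.8 rows 0.0161 -0.0123
54.0 rows 0.0207 -0.0149
```

drive_tool(
  rows=[
    [0.0035, 0, -0.0025, 0, 1],
    [0.007, 0, -0.0047, 0, 1],
    [0.0105, 0, -0.0067, 0, 1],
    [0.014, 0, -0.0087, 0, 1],
    [0.0175, 0, -0.0107, 0, 1],
  ],
)

```text
clock: 35.85
position: [0.6101, -0.1501, 0.1271]
tool_rot: [[1.0, 0.024, 0.002], [0.024, -1.0, -0.001], [0.002, 0.001, -1.0]]
ft_force: [-1.0, -3.3, -3.5]
opening: 0.016
grip_force: 59.4
```

```bash
python3 fb.py 56
```

```text
35.85 [ 0.6101 -0.1501  0.1271] [-1.0209 -3.2567 -3.5372] 0.01596846256182416 59.416680335998535
ball tool [-0.0085 -0.0003 -0.0433] 1836 med res 0.0007460878593014792 world [ 0.6015 -0.15    0.1703] open 51.23855476039026 r 0.09884202237384368 Fradial in 2.4701135644616596 Ftan -2.7299051108365378
52.2 rows 0.0033 -0.0006
53.1 rows 0.0068 -0.0027
54.1 rows 0.0104 -0.0047
55.0 rows 0.014 -0.0067
56.0 rows 0.0177 -0.0086
```

drive_tool(
  rows=[
    [-0.0001, 0.0015, 0, 0.15, 1],
    [-0.0003, 0.0031, 0, 0.3, 1],
    [-0.0006, 0.0047, 0, 0.45, 1],
    [-0.0009, 0.0062, 0, 0.59, 1],
    [-0.0009, 0.0062, 0, 0.59, 1],
  ],
)

```text
clock: 36.32
position: [0.6099, -0.1516, 0.1267]
tool_rot: [[0.963, -0.269, 0.002], [-0.269, -0.963, 0.0], [0.002, -0.001, -1.0]]
ft_force: [0.3, 0.0, -0.4]
opening: -0.0002
grip_force: 0.0
```

```bash
python3 fb.py 56; python3 -c "
from h import *
print(telemetry.get_obs()['tool_rot'])"
```

```text
36.3167 [ 0.6099 -0.1516  0.1267] [ 0.3226  0.0086 -0.377 ] -0.00021336690263937637 0.0
ball tool [ 0.0022 -0.0001 -0.0562] 2138 med res 0.0030650833339024887 world [ 0.6119 -0.1521  0.1829] open 59.708031957900246 r 0.10519516494541876 Fradial in 0.4738117201450504 Ftan 0.1472917663573682
59.0 rows 0.0036 0.0163
58.2 rows 0.0007 0.0176
57.5 rows -0.0022 0.0189
56.7 rows -0.0051 0.0203
56.0 rows -0.008 0.0218
[[ 9.64067351e-01 -2.65655189e-01  1.20990503e-03]
 [-2.65655973e-01 -9.64067744e-01  5.37790769e-04]
 [ 1.02356351e-03 -8.39885020e-04 -9.99999123e-01]]
```

drive_tool(
  rows=[
    [0, 0, -0.05, 0, 0.5],
    [-0.07, 0.017, -0.05, 0, 0.5],
    [-0.142, 0.034, -0.05, 0, 0.5],
    [-0.142, 0.034, -0.05, 0, 0.5],
    [-0.142, 0.034, -0.05, 0, 0.5],
  ],
)

```text
clock: 36.78
position: [0.5497, -0.1495, 0.1476]
tool_rot: [[0.964, -0.266, 0.001], [-0.266, -0.964, 0.0], [0.001, -0.0, -1.0]]
ft_force: [0.9, 0.3, 0.4]
opening: 0.0425
grip_force: 0.0
```

drive_tool(
  rows=[
    [0, 0, 0.06, 0, 0.5],
    [0, 0, 0.12, 0, 0.5],
    [0, 0, 0.18, 0, 0.5],
    [0, 0, 0.22, 0, 0.5],
    [0, 0, 0.247, 0, 0.5],
  ],
)

```text
clock: 37.2
position: [0.5507, -0.1494, 0.0466]
tool_rot: [[0.964, -0.265, -0.001], [-0.265, -0.964, 0.001], [-0.001, -0.0, -1.0]]
ft_force: [0.1, -0.1, -0.1]
opening: 0.0425
grip_force: 0.0
```

drive_tool(
  rows=[
    [0, 0, 0, 0, 0.5],
    [0, 0, 0, 0, 0.5],
    [0, 0, 0, 0, 0.5],
    [0, 0, 0, 0, 0.5],
    [0, 0, 0, 0, 0.5],
  ],
)

```text
clock: 37.62
position: [0.5517, -0.1502, 0.0499]
tool_rot: [[0.964, -0.266, 0.003], [-0.266, -0.964, -0.001], [0.003, 0.0, -1.0]]
ft_force: [-0.1, 0.6, 0.3]
opening: 0.0427
grip_force: 0.0
```

```bash
python3 - <<'E'
s=open('fb.py').read()
s=s[:s.index("import sys")]+'''import sys
h0=np.array([.5555+.098,.0863]); r=.09873; k=6000.
if len(sys.argv)>1:
    a0=np.degrees(a)-7; a1=float(sys.argv[1])
    for q in np.linspace(a0,a1,6)[1:]:
        t=np.radians(q+7); X=h0[0]-r*np.cos(t)
        fr=F[0]*np.cos(a)-F[2]*np.sin(a)
        dx=X-b[0]+fr*np.cos(a)/k; dz=h0[1]+r*np.sin(t)-b[2]-fr*np.sin(a)/k
        w=o["tool_rot"].T@np.array([dx,.0227*dx,dz])/.4
        print(round(q,1),"rows",w)
'''
open('fb.py','w').write(s)
E
python3 fb.py 12
```

```text
37.6167 [ 0.5517 -0.1502  0.0499] [-0.0719  0.5579  0.2949] 0.04270261888658816 0.0
ball tool [ 0.004  -0.0005 -0.0484] 1556 med res 0.00045202986199432884 world [ 0.5555 -0.1507  0.0983] open -0.023371306318973772 r 0.09874246465003102 Fradial in -0.10719139309270406 Ftan 0.28393684399077307
2.4 rows [ 0.0014 -0.0004 -0.0103]
4.8 rows [ 0.0033 -0.001  -0.0204]
7.2 rows [ 0.0055 -0.0016 -0.0305]
9.6 rows [ 0.0082 -0.0024 -0.0405]
12.0 rows [ 0.0113 -0.0033 -0.0503]
```

drive_tool(
  rows=[
    [0, 0, 0, 0, 0.6],
    [0, 0, 0, 0, 0.75],
    [0, 0, 0, 0, 1],
    [0, 0, 0, 0, 1],
    [0, 0, 0, 0, 1],
  ],
)

```text
clock: 38.08
position: [0.5505, -0.1498, 0.0485]
tool_rot: [[0.964, -0.266, 0.001], [-0.266, -0.964, -0.0], [0.001, -0.0, -1.0]]
ft_force: [0.2, -0.1, 1.1]
opening: 0.0166
grip_force: 58.4
```

drive_tool(
  rows=[
    [0.0014, -0.0004, -0.0103, 0, 1],
    [0.0033, -0.001, -0.0204, 0, 1],
    [0.0055, -0.0016, -0.0305, 0, 1],
    [0.0082, -0.0024, -0.0405, 0, 1],
    [0.0113, -0.0033, -0.0503, 0, 1],
  ],
)

```text
clock: 38.5
position: [0.5543, -0.1496, 0.0684]
tool_rot: [[0.964, -0.266, -0.002], [-0.266, -0.964, 0.0], [-0.002, 0.0, -1.0]]
ft_force: [1.3, 0.3, -3.7]
opening: 0.017
grip_force: 58.5
```

```bash
python3 fb.py 23
```

```text
38.5 [ 0.5543 -0.1496  0.0684] [ 1.2706  0.2743 -3.7358] 0.01696735492258837 58.47096383571625
ball tool [ 0.0051 -0.0003 -0.048 ] 1600 med res 0.0004999233689399075 world [ 0.5594 -0.1507  0.1163] open 10.68461917035285 r 0.09880094672653421 Fradial in 2.345424528189259 Ftan -3.173300199793596
13.1 rows [ 0.0043 -0.0013 -0.0097]
15.6 rows [ 0.008  -0.0024 -0.0196]
18.1 rows [ 0.0121 -0.0036 -0.0293]
20.5 rows [ 0.0166 -0.005  -0.0388]
23.0 rows [ 0.0215 -0.0065 -0.0481]
```

drive_tool(
  rows=[
    [0.004, -0.0012, -0.0102, 0, 1],
    [0.0078, -0.0023, -0.02, 0, 1],
    [0.0119, -0.0036, -0.0297, 0, 1],
    [0.0164, -0.005, -0.0392, 0, 1],
    [0.0213, -0.0065, -0.0485, 0, 1],
  ],
)

```text
clock: 38.97
position: [0.5642, -0.1495, 0.0882]
tool_rot: [[0.964, -0.266, 0.001], [-0.266, -0.964, -0.0], [0.001, -0.0, -1.0]]
ft_force: [-0.8, 1.2, -2.8]
opening: 0.0166
grip_force: 58.5
```

```bash
python3 fb.py 33
```

```text
38.9667 [ 0.5642 -0.1495  0.0882] [-0.8101  1.1655 -2.8318] 0.016602276372755242 58.484564423561096
ball tool [ 0.0025  0.0004 -0.0448] 1723 med res 0.0005881250523168662 world [ 0.5665 -0.1505  0.133 ] open 21.24118054961619 r 0.09872206284711592 Fradial in 0.6262737546174022 Ftan -2.8780611453346547
23.6 rows [ 0.005  -0.0015 -0.0087]
25.9 rows [ 0.0101 -0.003  -0.0173]
28.3 rows [ 0.0155 -0.0047 -0.0257]
30.6 rows [ 0.0213 -0.0064 -0.0338]
33.0 rows [ 0.0274 -0.0082 -0.0417]
```

drive_tool(
  rows=[
    [0.0045, -0.0013, -0.0075, 0, 1],
    [0.009, -0.0027, -0.015, 0, 1],
    [0.0137, -0.0041, -0.0222, 0, 1],
    [0.0186, -0.0056, -0.0293, 0, 1],
    [0.0238, -0.0071, -0.0362, 0, 1],
  ],
)

```text
clock: 39.43
position: [0.5769, -0.1502, 0.103]
tool_rot: [[0.964, -0.267, 0.006], [-0.267, -0.964, -0.002], [0.006, -0.0, -1.0]]
ft_force: [7.3, -1.9, -8.8]
opening: 0.0167
grip_force: 58.6
```

```bash
python3 fb.py 39
```

```text
39.4333 [ 0.5769 -0.1502  0.103 ] [ 7.3257 -1.896  -8.8097] 0.016688922347464268 58.61672401428223
ball tool [-0.0022  0.0008 -0.0422] 1921 med res 0.0008042927036211543 world [ 0.5744 -0.1503  0.1452] open 29.663685930435946 r 0.09863775800337962 Fradial in 11.136780451205173 Ftan -2.6923913869850136
31.5 rows [ 0.0081 -0.0024 -0.0037]
33.4 rows [ 0.013  -0.0039 -0.0099]
35.3 rows [ 0.0182 -0.0054 -0.0159]
37.1 rows [ 0.0235 -0.007  -0.0217]
39.0 rows [ 0.029  -0.0087 -0.0274]
```

drive_tool(
  rows=[
    [-0.015, 0.0045, 0.024, 0, 1],
    [-0.028, 0.0084, 0.05, 0, 1],
    [-0.04, 0.012, 0.078, 0, 1],
    [-0.05, 0.015, 0.106, 0, 1],
    [-0.0564, 0.0169, 0.132, 0, 1],
  ],
)

```text
clock: 39.9
position: [0.5492, -0.1496, 0.0488]
tool_rot: [[0.964, -0.266, -0.001], [-0.266, -0.964, 0.0], [-0.001, -0.0, -1.0]]
ft_force: [1.8, 5.7, 2.1]
opening: 0.0165
grip_force: 59.3
```

drive_tool(
  rows=[
    [0, 0, 0.003, 0, 0.5],
    [0, 0, 0.003, 0, 0.5],
    [0, 0.003, 0.005, -0.2, 0.5],
    [0, 0.003, 0.005, -0.4, 0.5],
    [0, 0.003, 0.005, -0.59, 0.5],
  ],
)

```text
clock: 40.32
position: [0.5499, -0.1509, 0.0475]
tool_rot: [[1.0, 0.031, -0.001], [0.031, -1.0, 0.0], [-0.001, -0.0, -1.0]]
ft_force: [0.3, -0.4, 0.2]
opening: 0.0425
grip_force: 0.0
```

drive_tool(
  rows=[
    [0, 0, 0, 0, 0.5],
    [0, 0, 0, 0, 0.5],
    [0, 0, 0, 0, 0.5],
    [0, 0, 0, 0, 0.5],
    [0, 0, 0, 0, 0.5],
  ],
)

```text
clock: 40.73
position: [0.55, -0.1509, 0.0475]
tool_rot: [[1.0, 0.025, -0.0], [0.025, -1.0, -0.0], [-0.0, 0.0, -1.0]]
ft_force: [-0.8, -0.5, -0.4]
opening: 0.0428
grip_force: 0.0
```

```bash
python3 fb.py; python3 - <<'E'
import numpy as np
r=98.73
f=lambda d:np.array([98-r*np.cos(np.radians(d)+np.arctan2(12,98)),r*np.sin(np.radians(d)+np.arctan2(12,98))-12])/400
for s in range(0,72,6):
    print(s,[tuple(np.round((f(s+k*1.2)-f(s))*[1,-1],4)) for k in range(1,6)])
E
```

```text
40.7333 [ 0.55   -0.1509  0.0475] [-0.7671 -0.4815 -0.4491] 0.04283731508918979 0.0
ball tool [ 0.0055  0.0001 -0.0507] 1935 med res 0.0006654869143227146 world [ 0.5555 -0.1509  0.0983] open -0.03359808677363052 r 0.09872897286052781 Fradial in -0.7069180987875981 Ftan -0.538860185293641
0 [(np.float64(0.0007), np.float64(-0.0051)), (np.float64(0.0015), np.float64(-0.0102)), (np.float64(0.0024), np.float64(-0.0153)), (np.float64(0.0034), np.float64(-0.0204)), (np.float64(0.0045), np.float64(-0.0254))]
6 [(np.float64(0.0012), np.float64(-0.005)), (np.float64(0.0025), np.float64(-0.01)), (np.float64(0.004), np.float64(-0.015)), (np.float64(0.0055), np.float64(-0.0199)), (np.float64(0.0071), np.float64(-0.0248))]
12 [(np.float64(0.0017), np.float64(-0.0049)), (np.float64(0.0036), np.float64(-0.0097)), (np.float64(0.0055), np.float64(-0.0145)), (np.float64(0.0075), np.float64(-0.0192)), (np.float64(0.0097), np.float64(-0.024))]
18 [(np.float64(0.0022), np.float64(-0.0047)), (np.float64(0.0046), np.float64(-0.0093)), (np.float64(0.007), np.float64(-0.0138)), (np.float64(0.0095), np.float
[... 1097 characters left out ...]
11)), (np.float64(0.0219), np.float64(-0.0137))]
54 [(np.float64(0.0045), np.float64(-0.0025)), (np.float64(0.0091), np.float64(-0.0048)), (np.float64(0.0138), np.float64(-0.0071)), (np.float64(0.0185), np.float64(-0.0093)), (np.float64(0.0232), np.float64(-0.0113))]
60 [(np.float64(0.0048), np.float64(-0.002)), (np.float64(0.0096), np.float64(-0.0038)), (np.float64(0.0145), np.float64(-0.0056)), (np.float64(0.0193), np.float64(-0.0073)), (np.float64(0.0243), np.float64(-0.0088))]
66 [(np.float64(0.005), np.float64(-0.0015)), (np.float64(0.0099), np.float64(-0.0028)), (np.float64(0.015), np.float64(-0.0041)), (np.float64(0.02), np.float64(-0.0052)), (np.float64(0.0251), np.float64(-0.0063))]
```

drive_tool(
  rows=[
    [0, 0, 0, 0, 0.6],
    [0, 0, 0, 0, 0.75],
    [0, 0, 0, 0, 1],
    [0, 0, 0, 0, 1],
    [0, 0, 0, 0, 1],
  ],
)

```text
clock: 41.2
position: [0.55, -0.1509, 0.0475]
tool_rot: [[1.0, 0.026, -0.0], [0.026, -1.0, -0.0], [-0.0, 0.0, -1.0]]
ft_force: [-0.2, 0.5, 0.1]
opening: 0.0168
grip_force: 58.4
```

drive_tool(
  rows=[
    [0.0007, 0, -0.0051, 0, 1],
    [0.0015, 0, -0.0102, 0, 1],
    [0.0024, 0, -0.0153, 0, 1],
    [0.0034, 0, -0.0204, 0, 1],
    [0.0045, 0, -0.0254, 0, 1],
  ],
)

```text
clock: 41.62
position: [0.5517, -0.1508, 0.0577]
tool_rot: [[1.0, 0.026, -0.0], [0.026, -1.0, 0.0], [-0.0, -0.0, -1.0]]
ft_force: [1.0, -1.0, -2.5]
opening: 0.0169
grip_force: 58.4
```

drive_tool(
  rows=[
    [0.0012, 0, -0.005, 0, 1],
    [0.0025, 0, -0.01, 0, 1],
    [0.004, 0, -0.015, 0, 1],
    [0.0055, 0, -0.0199, 0, 1],
    [0.0071, 0, -0.0248, 0, 1],
  ],
)

```text
clock: 42.03
position: [0.5543, -0.1507, 0.0675]
tool_rot: [[1.0, 0.026, -0.001], [0.026, -1.0, 0.0], [-0.001, -0.0, -1.0]]
ft_force: [0.2, -0.1, -3.5]
opening: 0.0168
grip_force: 58.5
```

drive_tool(
  rows=[
    [0.0017, 0, -0.0049, 0, 1],
    [0.0036, 0, -0.0097, 0, 1],
    [0.0055, 0, -0.0145, 0, 1],
    [0.0075, 0, -0.0192, 0, 1],
    [0.0097, 0, -0.024, 0, 1],
  ],
)

```text
clock: 42.45
position: [0.5577, -0.1506, 0.0771]
tool_rot: [[1.0, 0.026, -0.002], [0.026, -1.0, 0.0], [-0.002, -0.0, -1.0]]
ft_force: [-3.7, -0.7, -2.1]
opening: 0.0171
grip_force: 58.4
```

drive_tool(
  rows=[
    [0.0022, 0, -0.0047, 0, 1],
    [0.0046, 0, -0.0093, 0, 1],
    [0.007, 0, -0.0138, 0, 1],
    [0.0095, 0, -0.0184, 0, 1],
    [0.0121, 0, -0.0228, 0, 1],
  ],
)

```text
clock: 42.87
position: [0.5634, -0.1505, 0.0864]
tool_rot: [[1.0, 0.026, -0.0], [0.026, -1.0, 0.0], [-0.0, -0.0, -1.0]]
ft_force: [-1.8, 0.8, -2.2]
opening: 0.0169
grip_force: 58.5
```

```bash
python3 fb.py
```

```text
42.8667 [ 0.5634 -0.1505  0.0864] [-1.8102  0.7836 -2.2372] 0.01685212989956704 58.45499396324158
ball tool [ 0.004   0.0002 -0.0482] 2054 med res 0.0007664335464998935 world [ 0.5674 -0.1506  0.1346] open 22.27400621934965 r 0.09871670860220032 Fradial in -0.48503642955352433 Ftan -2.8366710205879553
```

drive_tool(
  rows=[
    [0.0027, 0, -0.0044, 0, 1],
    [0.0055, 0, -0.0087, 0, 1],
    [0.0084, 0, -0.013, 0, 1],
    [0.0114, 0, -0.0173, 0, 1],
    [0.0144, 0, -0.0214, 0, 1],
  ],
)

```text
clock: 43.33
position: [0.5702, -0.1505, 0.0952]
tool_rot: [[1.0, 0.026, 0.002], [0.026, -1.0, -0.0], [0.002, 0.0, -1.0]]
ft_force: [1.1, 0.2, -3.4]
opening: 0.0171
grip_force: 58.5
```

drive_tool(
  rows=[
    [0.0032, 0, -0.0041, 0, 1],
    [0.0064, 0, -0.0081, 0, 1],
    [0.0097, 0, -0.0121, 0, 1],
    [0.0131, 0, -0.016, 0, 1],
    [0.0166, 0, -0.0198, 0, 1],
  ],
)

```text
clock: 43.75
position: [0.5761, -0.1503, 0.1028]
tool_rot: [[1.0, 0.026, 0.0], [0.026, -1.0, -0.0], [0.0, 0.0, -1.0]]
ft_force: [1.3, -0.6, -4.6]
opening: 0.017
grip_force: 58.5
```

```bash
python3 fb.py
```

```text
43.75 [ 0.5761 -0.1503  0.1028] [ 1.2741 -0.605  -4.6077] 0.01702706007345148 58.51124167442322
ball tool [ 0.001   0.0001 -0.046 ] 2242 med res 0.001047787651865333 world [ 0.5771 -0.1504  0.1488] open 32.27322976485163 r 0.09868057034456598 Fradial in 3.9030560169340296 Ftan -2.7604378151411413
```

drive_tool(
  rows=[
    [-0.003, 0, -0.0025, 0, 1],
    [-0.006, 0, -0.005, 0, 1],
    [-0.009, 0, -0.0075, 0, 1],
    [-0.012, 0, -0.01, 0, 1],
    [-0.012, 0, -0.01, 0, 1],
  ],
)

```text
clock: 44.22
position: [0.5756, -0.1507, 0.1066]
tool_rot: [[1.0, 0.026, 0.01], [0.026, -1.0, -0.001], [0.01, 0.002, -1.0]]
ft_force: [16.5, -0.5, -15.7]
opening: 0.0166
grip_force: 59.0
```

```bash
python3 fb.py
```

```text
44.2167 [ 0.5756 -0.1507  0.1066] [ 16.5117  -0.5148 -15.6914] 0.016608791274817836 59.02882933616638
ball tool [ 0.0038 -0.0001 -0.0444] 2075 med res 0.0008717730817053397 world [ 0.5789 -0.1504  0.151 ] open 33.95363451598801 r 0.09873734166684689 Fradial in 22.755221433681214 Ftan -1.0282308590915203
```

drive_tool(
  rows=[
    [-0.003, 0, -0.0025, 0, 1],
    [-0.006, 0, -0.005, 0, 1],
    [-0.006, 0, -0.005, 0, 1],
    [-0.002, 0, -0.0015, 0, 1],
    [0.002, 0, 0.002, 0, 1],
  ],
)

```text
clock: 44.68
position: [0.5741, -0.1514, 0.1065]
tool_rot: [[1.0, 0.025, 0.004], [0.025, -1.0, -0.002], [0.004, 0.002, -1.0]]
ft_force: [0.1, -2.9, -1.6]
opening: 0.0168
grip_force: 60.6
```

drive_tool(
  rows=[
    [0, 0, 0, 0, 1],
    [0, 0, 0, 0, 1],
    [0, 0, 0, 0, 1],
    [0, 0, 0, 0, 1],
    [0, 0, 0, 0, 1],
  ],
)

```text
clock: 45.1
position: [0.5741, -0.1514, 0.1067]
tool_rot: [[1.0, 0.025, 0.005], [0.025, -1.0, -0.002], [0.005, 0.002, -1.0]]
ft_force: [7.6, -2.2, -6.9]
opening: 0.0165
grip_force: 60.4
```

```bash
python3 fb.py 40
```

```text
45.1 [ 0.5741 -0.1514  0.1067] [ 7.5591 -2.1791 -6.9202] 0.016516970008115077 60.3506076335907
ball tool [ 0.0034 -0.0008 -0.0422] 2009 med res 0.0008007668036005573 world [ 0.5772 -0.1504  0.149 ] open 32.395704667597016 r 0.09873967396780836 Fradial in 10.233533716915352 Ftan -0.5502431716167022
33.9 rows [ 0.0076  0.     -0.0022]
35.4 rows [ 0.0119  0.     -0.0071]
37.0 rows [ 0.0164  0.0001 -0.0119]
38.5 rows [ 0.0211  0.0001 -0.0165]
40.0 rows [ 0.0258  0.0001 -0.021 ]
```

drive_tool(
  rows=[
    [0.006, 0, -0.0015, 0, 1],
    [0.0105, 0, -0.006, 0, 1],
    [0.015, 0, -0.0108, 0, 1],
    [0.0199, 0, -0.0155, 0, 1],
    [0.0248, 0, -0.0202, 0, 1],
  ],
)

```text
clock: 45.57
position: [0.5805, -0.1498, 0.1142]
tool_rot: [[1.0, 0.026, -0.003], [0.026, -1.0, 0.001], [-0.003, -0.001, -1.0]]
ft_force: [-5.2, -0.5, 0.6]
opening: 0.0164
grip_force: 60.2
```

drive_tool(
  rows=[
    [0.0036, 0, -0.0034, 0, 1],
    [0.0073, 0, -0.0068, 0, 1],
    [0.0111, 0, -0.01, 0, 1],
    [0.015, 0, -0.0132, 0, 1],
    [0.019, 0, -0.0163, 0, 1],
  ],
)

```text
clock: 45.98
position: [0.589, -0.1497, 0.1207]
tool_rot: [[1.0, 0.026, -0.001], [0.026, -1.0, 0.0], [-0.001, -0.0, -1.0]]
ft_force: [-3.3, 1.2, 0.4]
opening: 0.0166
grip_force: 59.1
```

```bash
python3 fb.py 52
```

```text
45.9833 [ 0.589  -0.1497  0.1207] [-3.2545  1.1819  0.4473] 0.01664321119165951 59.06036853790283
ball tool [ 0.0009  0.0005 -0.0408] 1921 med res 0.0008151321680211609 world [ 0.59   -0.1502  0.1616] open 42.84545460341941 r 0.09847899354446756 Fradial in -2.4405574323481605 Ftan -2.199013794398279
44.7 rows [ 0.005   0.     -0.0062]
46.5 rows [ 0.0113  0.     -0.011 ]
48.3 rows [ 0.0177  0.0001 -0.0156]
50.2 rows [ 0.0243  0.0001 -0.02  ]
52.0 rows [ 0.031   0.0001 -0.0242]
```

drive_tool(
  rows=[
    [0.006, 0, -0.005, 0, 1],
    [0.0125, 0, -0.0099, 0, 1],
    [0.019, 0, -0.0146, 0, 1],
    [0.0255, 0, -0.019, 0, 1],
    [0.0322, 0, -0.0232, 0, 1],
  ],
)

```text
clock: 46.45
position: [0.602, -0.1494, 0.13]
tool_rot: [[1.0, 0.026, -0.001], [0.026, -1.0, 0.0], [-0.001, -0.0, -1.0]]
ft_force: [-3.1, -3.2, 1.1]
opening: 0.0162
grip_force: 58.5
```

```bash
python3 fb.py 56
```

```text
46.45 [ 0.602  -0.1494  0.13  ] [-3.065  -3.2181  1.0595] 0.016240261627230277 58.49814176559448
ball tool [-0.0009  0.0005 -0.039 ] 1603 med res 0.0005558847159627782 world [ 0.6011 -0.15    0.169 ] open 50.66043151900793 r 0.09786382345424939 Fradial in -2.534697697994331 Ftan -2.0228129138614936
51.7 rows [ 0.0022  0.     -0.0051]
52.8 rows [ 0.0061  0.     -0.0075]
53.9 rows [ 0.0101  0.     -0.0098]
54.9 rows [ 0.0142  0.     -0.012 ]
56.0 rows [ 0.0182  0.0001 -0.0141]
```

drive_tool(
  rows=[
    [0.0045, 0, -0.0025, 0, 1],
    [0.009, 0, -0.005, 0, 1],
    [0.0135, 0, -0.0075, 0, 1],
    [0.018, 0, -0.0098, 0, 1],
    [0.0225, 0, -0.012, 0, 1],
  ],
)

```text
clock: 46.92
position: [0.6125, -0.1497, 0.1343]
tool_rot: [[1.0, 0.025, 0.003], [0.025, -1.0, -0.001], [0.003, 0.001, -1.0]]
ft_force: [2.9, -5.4, -6.0]
opening: 0.0163
grip_force: 59.4
```

```bash
python3 fb.py 61
```

```text
46.9167 [ 0.6125 -0.1497  0.1343] [ 2.9108 -5.3771 -6.0054] 0.01631295105933579 59.43666636943817
ball tool [-0.0063  0.0001 -0.0387] 1521 med res 0.0005312197557032355 world [ 0.606  -0.1498  0.173 ] open 54.303501599026866 r 0.09887429731356724 Fradial in 6.665475408749086 Ftan -0.330362810814957
55.6 rows [0.0066 0.     0.0001]
57.0 rows [ 0.0118  0.     -0.0025]
58.3 rows [ 0.017  0.    -0.005]
59.7 rows [ 0.0223  0.0001 -0.0073]
61.0 rows [ 0.0276  0.0001 -0.0095]
```

drive_tool(
  rows=[
    [0.002, 0, 0.0015, 0, 1],
    [0.0045, 0, 0.0005, 0, 1],
    [0.007, 0, -0.001, 0, 1],
    [0.0095, 0, -0.0025, 0, 1],
    [0.012, 0, -0.004, 0, 1],
  ],
)

```text
clock: 47.38
position: [0.6162, -0.1502, 0.1357]
tool_rot: [[1.0, 0.026, 0.0], [0.026, -1.0, -0.002], [0.0, 0.002, -1.0]]
ft_force: [0.6, -5.4, -6.2]
opening: 0.0161
grip_force: 61.5
```

```bash
python3 fb.py 60
```

```text
47.3833 [ 0.6162 -0.1502  0.1357] [ 0.5866 -5.3604 -6.1676] 0.016103466779451483 61.49557828903198
ball tool [-0.0063 -0.0004 -0.0394] 1497 med res 0.0005052356230345664 world [ 0.6098 -0.1498  0.1751] open 56.80941687394025 r 0.09891724554398924 Fradial in 5.793252090880914 Ftan -2.195776821430629
57.4 rows [0.0037 0.     0.0014]
58.1 rows [0.0062 0.     0.0002]
58.7 rows [ 0.0087  0.     -0.0009]
59.4 rows [ 0.0112  0.     -0.002 ]
60.0 rows [ 0.0138  0.     -0.0031]
```

drive_tool(
  rows=[
    [0.002, 0.0005, 0.0015, 0, 1],
    [0.004, 0.001, 0.001, 0, 1],
    [0.006, 0.0015, 0, 0, 1],
    [0.008, 0.0015, -0.001, 0, 1],
    [0.01, 0.0015, -0.0015, 0, 1],
  ],
)

```text
clock: 47.85
position: [0.6198, -0.15, 0.1371]
tool_rot: [[1.0, 0.026, -0.0], [0.026, -1.0, -0.001], [-0.0, 0.001, -1.0]]
ft_force: [-1.6, -4.5, 0.2]
opening: 0.0163
grip_force: 62.1
```

```bash
python3 fb.py 60
```

```text
47.85 [ 0.6198 -0.15    0.1371] [-1.5846 -4.5258  0.1516] 0.016307247995652228 62.14935779571533
ball tool [-0.0064 -0.0006 -0.0395] 1461 med res 0.00048731479928024526 world [ 0.6134 -0.1496  0.1766] open 59.066751677292615 r 0.098818337579305 Fradial in -0.7813980043938514 Ftan -1.3868684177419293
59.3 rows [ 0.0007  0.     -0.0004]
59.4 rows [ 0.0014  0.     -0.0007]
59.6 rows [ 0.0022  0.     -0.0011]
59.8 rows [ 0.0029  0.     -0.0014]
60.0 rows [ 0.0036  0.     -0.0017]
```

59°, forces small. Hold for over a second, check that it stays, and view it.

drive_tool(
  rows=[
    [0, 0, 0, 0, 1],
    [0, 0, 0, 0, 1],
    [0, 0, 0, 0, 1],
    [0, 0, 0, 0, 1],
    [0, 0, 0, 0, 1],
  ],
)

```text
clock: 48.32
position: [0.6198, -0.1501, 0.1371]
tool_rot: [[1.0, 0.026, -0.0], [0.026, -1.0, -0.001], [-0.0, 0.001, -1.0]]
ft_force: [-1.1, -4.9, 0.4]
opening: 0.0163
grip_force: 62.1
```

drive_tool(
  rows=[
    [0, 0, 0, 0, 1],
    [0, 0, 0, 0, 1],
    [0, 0, 0, 0, 1],
    [0, 0, 0, 0, 1],
    [0, 0, 0, 0, 1],
  ],
)

```text
clock: 48.73
position: [0.6198, -0.15, 0.1371]
tool_rot: [[1.0, 0.026, -0.0], [0.026, -1.0, -0.001], [-0.0, 0.001, -1.0]]
ft_force: [-1.9, -4.8, -0.3]
opening: 0.0161
grip_force: 62.1
```

```bash
python3 fb.py; python3 - <<'E'
from h import *
o,c,T=wrist(); s=read_camera("side");f=s["frame"]
P=np.r_[.61,-.15,.13,1];M=np.linalg.inv(s["extrinsics"])@P;u,v=int(M[0]/M[2]*s["fx"]+s["cx"]),int(M[1]/M[2]*s["fy"]+s["cy"])
cv2.imwrite("pics/w8.png",np.hstack([cv2.resize(c["frame"][180:430,195:445],(400,400)),cv2.resize(f[v-60:v+60,u-60:u+60],(400,400),interpolation=cv2.INTER_CUBIC)])[...,::-1])
E
```

```text
48.7333 [ 0.6198 -0.15    0.1371] [-1.8698 -4.756  -0.3255] 0.016113469980150678 62.10896372795105
ball tool [-0.0064 -0.0005 -0.0395] 1463 med res 0.000478396690202507 world [ 0.6134 -0.1496  0.1766] open 59.04096363151413 r 0.09885600774674792 Fradial in -0.46187328141077694 Ftan -1.8408284755459847
```

View pics/w8.png

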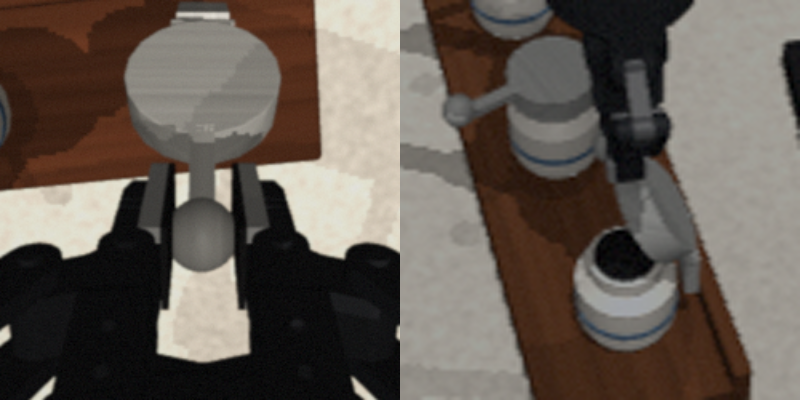

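The picture shows the ball (left panel, about 203,235) held between the pads. In the right panel the right-hand pot is open, with its cap raised at about 660,210. It has not moved over the last second, so I am handing in.

```bash
python3 -c "
from workcell import close_job
print(close_job())"
```

```text
the job is handed in; nothing more can be done
None
```

I tapped all three balls from left to right, found the right-hand cap loose, and handed in holding it by its ball at about 59° open, steady for the last second. Four earlier lifts slipped and the cap dropped shut each time; the glued caps were only tapped, never pulled, and I didn't re-check the other objects at the end.

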